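# Clear and load the sharpening station and lock the stones in

### The arm

A 6-joint arm with a two-finger parallel gripper is mounted at the origin on a cart in front of the work surface, level with it; the furniture and walls round the work are solid. World frame = base frame: x ahead of the robot, y to its left, z up, the work surface at z = 0. Lengths are in m, angles in degrees, forces in N, time in s.
With the tool pointing down it reaches from about 0.3 to 0.75 m from the base axis. Payload 8.5 kg.
Tool frame: the origin (TCP) lies between the finger pads; the fingertips stand 19 mm ahead of it and the grasp point (between the pads) is the TCP; z points along the fingers, y is the line along which they close (so a half turn about z gives the same grasp; the last joint's range is limited). The gripper opens to 85 mm and grips with 20 to 120 N. Pads are 22 mm wide; open, the fingers measure 114 mm over their backs; the gripper's body (76 mm by 85 mm) begins 54 mm behind the grasp point. The pads swing forward as they close: fully open they stand 13 mm farther back than shut.
Start: joints at [-78.684, 21.807, 74.336, -0, 83.858, -12.336], TCP at [0.221, -0.504, 0.25] pointing down, gripper open.
Joint ranges: [-178.18, 178.18], [-50.72, 133.34], [12.68, 142.11], [-81.47, 261.47], [9.98, 163.14], [-165.26, 165.26]. Speed limits (degrees/s): [136.94, 136.94, 180, 180, 180, 180].

### API

Orientations are given as a 3x3 rotation matrix whose columns are the frame's x, y, z axes.
In Python, from rig import env, optics gives the robot as it stands.
- The arm moves only by the tool arm_command, never from a script. Its argument "commands" is one flat list of numbers, 7 for each row, row after row: the closure, from -1 (fully open) to 1 (shut), so that 0 is half open, then the shift along the tool's x, y, z as a fraction of full scale, then the turn, a rotation vector about the tool's x, y, z as a fraction of full scale. A call has 1 to 12 rows; each row is the pose to reach, as a shift and turn from the pose commanded when the call began, along the tool's axes at that moment; what a row does not reach only later rows make up. Full scale, the value 1, is 500 mm for a shift and 120 degrees for a turn. A row lasts 1/12 s, in which the tool goes at most 41.7 mm and 7.16 degrees, less where a joint would pass 70% of its speed; a pose out of reach is approached as far as the arm can. A call with a number of a shift or a turn outside -1 to 1 is refused whole. A call with a gripper value outside its range is refused whole. The fingers move at their own pace and stop on an object; "newtons" is the grip in N (left out, the last holds). Time passes only in rows, so rows that repeat a pose let the fingers close. It gives the time, the measured TCP pose, the force, the opening and the grip force at its end, in the units of the state.
- env.observe(): the state, without advancing time (a new reading comes with each control period).
- optics.get_image(name): name is "scene" or "top"; returns a dict with "image" (480x640x3 uint8, red, green, blue), "intrinsics" (3x3 intrinsics, pixels), "origin" and "orientation" of the camera in the world. Camera axes: x right, y down, z forward; pixel columns grow to the right and rows downward; lengths in m; the calibration is good to about 2 mm. A picture is of the moment at which its call begins. There is no depth.
- env.close_job(): hands the job in; it is judged then, once.
The state is a dict: "time_s": time; "q": joint angles; "qvel": joint speeds; "joint_efforts": joint torques, N m; "position": TCP position; "tool_rot": TCP orientation; "ft_force": force on the tool from outside, world axes, zero at the start; "wrist_torque": the same for the moment, N m; "grip_width": finger opening in m; "gripper_force": force on a finger pad.
Only numpy, scipy, OpenCV 4.12 (cv2) and the standard library are available. Lean on these libraries where they do the work, as an engineer would, in place of code of your own. Each camera call takes 0.05 s, during which the arm holds its last target. There are 200 camera calls.

### The job

Load the sharpening station: first pull the keeper's black knob to the left, out to its stop. Take out the beech wedge that lies across the bays and lay it flat on the bare table beside the station, then put every oil stone that is lying on the table into a bay of its own, hooking its near end under the steel lip and lowering the far end until the stone lies flat on the bay floor. Finally push the keeper fully home so that its tabs lock the stones in, let go, and leave the other things on the table where they are.

Things in the scene. Friction and masses are not known exactly. Their poses are not given: they have to be found in the camera images.
- stone_1_mid (a point): centre of one oil stone: a grey sharpening stone, a plain rectangular block 50 mm wide (its x), 150 mm long (its y) and 24 mm thick (its z), 0.35 to 0.55 kg; either long face may lie up. It lies flat on the table at the start. The three stones are alike; one may be absent (None).
- stone_2_mid (a point): centre of one oil stone: a grey sharpening stone, a plain rectangular block 50 mm wide (its x), 150 mm long (its y) and 24 mm thick (its z), 0.35 to 0.55 kg; either long face may lie up. It lies flat on the table at the start. The three stones are alike; one may be absent (None).
- stone_3_mid (a point): centre of one oil stone: a grey sharpening stone, a plain rectangular block 50 mm wide (its x), 150 mm long (its y) and 24 mm thick (its z), 0.35 to 0.55 kg; either long face may lie up. It lies flat on the table at the start. The three stones are alike; one may be absent (None).
- bay_1 (a point): centre of the floor of the rightmost of the station's three equal bays (pitch 90 mm), on the floor's surface, 8 mm above the table. x runs along the bay away from the robot, y to the left, z up. Bay: 158 mm long (x), 58 mm wide (y); near end walled under the lip, far end a 10 mm high wall. Sides: guide strips 12 mm high, 5 mm thick, only within 24 mm of each end, so the middle 110 mm is free for fingers.
- bay_2 (a point): centre of the floor of the middle of the station's three equal bays (pitch 90 mm), on the floor's surface, 8 mm above the table. x runs along the bay away from the robot, y to the left, z up. Bay: 158 mm long (x), 58 mm wide (y); near end walled under the lip, far end a 10 mm high wall. Sides: guide strips 12 mm high, 5 mm thick, only within 24 mm of each end, so the middle 110 mm is free for fingers.
- bay_3 (a point): centre of the floor of the leftmost of the station's three equal bays (pitch 90 mm), on the floor's surface, 8 mm above the table. x runs along the bay away from the robot, y to the left, z up. Bay: 158 mm long (x), 58 mm wide (y); near end walled under the lip, far end a 10 mm high wall. Sides: guide strips 12 mm high, 5 mm thick, only within 24 mm of each end, so the middle 110 mm is free for fingers.
- lip_edge (a point): middle of the free lower edge of the steel retaining lip, a plate along the near end of all bays: it overhangs each bay's near 18 mm (bay x -79 to -61 mm), underside 35 mm, top 40 mm above the floor. Only 140 mm of a bay is open from above: a stone enters with its far end raised about 15 degrees, near end pushed under the lip, far end then let down. Axes as the bays'.
- station: the sharpening station, a plywood board 270 mm wide (y) and 220 mm deep, fixed to the table, 40 to 48 mm high at near lip and far slide. The table top begins 0.32 m ahead of the robot base and is bare to the right of the station; only a flat carving, 25 mm high, has its foot there beyond 0.5 m (y -0.02 to 0.09); origin under the middle bay's centre, at table height; x away from the robot
- keeper (a joint): travel (m) of the keeper, a steel bar sliding along the bays' y at the far side, with a 22 mm wide tab per bay. 0: home, tabs over the bays' last 14 mm, mid-width, underside 28, top 33 mm above the bay floor, locking stones down. 0.045: pulled left (+y) to its stop, tabs midway between bays. A spring draws it home, a friction brake holds it where let go: 7-10 N to pull, 2-5 N to push home.
- knob_grip (a point): centre of the keeper's knob, an upright black cylinder 26 mm across, 34 mm tall, on the keeper; its top is 17 mm above this point and 85 mm above the table; the keeper's bar and tabs end 23 mm below this point. It is 102 mm beyond the bays' centres in x, and level in y with the middle bay when home. Axes as the bays'.
- wedge_mid (a point): middle (half-way up) of a beech wedge left lying flat across the bays, its length across them: 110 mm long (its y), 22 mm high all along (its z), tapering in width (its x) from 32 mm at its +y end to 8 mm at its -y end, 20 mm at this point, 0.08 kg; it starts on the bay floor between the guide strips
- wax_tin: round flat tin, 87 mm across, 30 mm high; a bystander to be left alone; origin at the centre of its underside
- masking_tape: roll of masking tape lying flat, 105 mm across, 25 mm high; a bystander to be left alone; origin at the centre of its underside

How it is judged (in metres and radians):
On the way, in this order (a step that is already met when the one before it is completed fails the run):
1. the keeper has been pulled out to its stop (value of joint keeper above 0.041 m), for 0.2 s.
2. every stone lies flat in a bay of its own, near end under the lip (((x of stone_1_mid in the frame of bay_1 between -0.007 and 0.007 m and y of stone_1_mid in the frame of bay_1 between -0.007 and 0.007 m and z of stone_1_mid in the frame of bay_1 between 0.007 and 0.016 m and angle between the y axis of stone_1_mid and the x axis of bay_1, either way round below 0.08 rad and angle between the z axis of stone_1_mid and the z axis of bay_1, either way round below 0.05 rad) or (x of stone_1_mid in the frame of bay_2 between -0.007 and 0.007 m and y of stone_1_mid in the frame of bay_2 between -0.007 and 0.007 m and z of stone_1_mid in the frame of bay_2 between 0.007 and 0.016 m and angle between the y axis of stone_1_mid and the x axis of bay_2, either way round below 0.08 rad and angle between the z axis of stone_1_mid and the z axis of bay_2, either way round below 0.05 rad) or (x of stone_1_mid in the frame of bay_3 between -0.007 and 0.007 m and y of stone_1_mid in the frame of bay_3 between -0.007 and 0.007 m and z of stone_1_mid in the frame of bay_3 between 0.007 and 0.016 m and angle between the y axis of stone_1_mid and the x axis of bay_3, either way round below 0.08 rad and angle between the z axis of stone_1_mid and the z axis of bay_3, either way round below 0.05 rad)) and ((x of stone_2_mid in the frame of bay_1 between -0.007 and 0.007 m and y of stone_2_mid in the frame of bay_1 between -0.007 and 0.007 m and z of stone_2_mid in the frame of bay_1 between 0.007 and 0.016 m and angle between the y axis of stone_2_mid and the x axis of bay_1, either way round below 0.08 rad and angle between the z axis of stone_2_mid and the z axis of bay_1, either way round below 0.05 rad) or (x of stone_2_mid in the frame of bay_2 between -0.007 and 0.007 m and y of stone_2_mid in the frame of bay_2 between -0.007 and 0.007 m and z of stone_2_mid in the frame of bay_2 between 0.007 and 0.016 m and angle between the y axis of stone_2_mid and the x axis of bay_2, either way round below 0.08 rad and angle between the z axis of stone_2_mid and the z axis of bay_2, either way round below 0.05 rad) or (x of stone_2_mid in the frame of bay_3 between -0.007 and 0.007 m and y of stone_2_mid in the frame of bay_3 between -0.007 and 0.007 m and z of stone_2_mid in the frame of bay_3 between 0.007 and 0.016 m and angle between the y axis of stone_2_mid and the x axis of bay_3, either way round below 0.08 rad and angle between the z axis of stone_2_mid and the z axis of bay_3, either way round below 0.05 rad)) and ((x of stone_3_mid in the frame of bay_1 between -0.007 and 0.007 m and y of stone_3_mid in the frame of bay_1 between -0.007 and 0.007 m and z of stone_3_mid in the frame of bay_1 between 0.007 and 0.016 m and angle between the y axis of stone_3_mid and the x axis of bay_1, either way round below 0.08 rad and angle between the z axis of stone_3_mid and the z axis of bay_1, either way round below 0.05 rad) or (x of stone_3_mid in the frame of bay_2 between -0.007 and 0.007 m and y of stone_3_mid in the frame of bay_2 between -0.007 and 0.007 m and z of stone_3_mid in the frame of bay_2 between 0.007 and 0.016 m and angle between the y axis of stone_3_mid and the x axis of bay_2, either way round below 0.08 rad and angle between the z axis of stone_3_mid and the z axis of bay_2, either way round below 0.05 rad) or (x of stone_3_mid in the frame of bay_3 between -0.007 and 0.007 m and y of stone_3_mid in the frame of bay_3 between -0.007 and 0.007 m and z of stone_3_mid in the frame of bay_3 between 0.007 and 0.016 m and angle between the y axis of stone_3_mid and the x axis of bay_3, either way round below 0.08 rad and angle between the z axis of stone_3_mid and the z axis of bay_3, either way round below 0.05 rad))), for 0.2 s.
3. the keeper has been pushed home over the stones (value of joint keeper below 0.005 m), for 0.2 s.
At the end, for the whole second after the job is handed in: every stone present lies flat (within 0.05 rad) in a bay, lengthwise, within 7 mm of the bay's centre in x and y, at rest; the wedge lies flat and at rest on the table top (its middle below 14.5 mm), its middle at least 16 mm outside the station's board; the keeper is within 5 mm of home (all of step 2 and (x of wedge_mid in the frame of station below -0.114 m or x of wedge_mid in the frame of station above 0.138 m or y of wedge_mid in the frame of station below -0.151 m or y of wedge_mid in the frame of station above 0.151 m) and height (world z) of wedge_mid below 0.0145 m and linear speed of each of wedge, stone_1, stone_2, stone_3 below 0.02 m/s and value of joint keeper below 0.005 m); the robot touches nothing.
It fails at once if a bystander has been shifted by more than 30 mm (distance of any of wax_tin, masking_tape from where it was at the start of the episode above 0.03 m).
Of stone_1, stone_2, stone_3 only 2 to 3 are there at a start; the rules pass over those that are not, and their reading is None.
At some moment in a run one of stone_1, stone_2, stone_3 may be knocked a few centimetres aside while the robot is not near it.
Once in a run the grip may slacken for a moment while it holds something.
It also fails if it takes over 210 s, if anything falls off the work surface, if the arm or the gripper's body presses on something with over 40 N, if the wrist force passes 120 N, or if a joint passes its speed limit or range.

## Working session

There is one attempt and no reset: what is moved stays moved. The work goes in short steps, Python scripts to look and compute and a tool call to move; the robot and the scene stay as the last step left them, time stands still between calls to the robot, and variables do not carry over. Pictures are saved under pics/ and viewed, at most 14 in all, crops included, and the job is handed in when it is done.

Besides the shell and the picture viewer there is one more tool, called by a JSON object that holds its "fn" and its "kwargs". arm_command: Moves the arm, as the interface text tells. Shift numbers are shares of 500 mm and turn numbers shares of 120 degrees, none past 1 either way. Its arguments: {"type":"object","properties":{"commands":{"type":"array","items":{"type":"number"}},"newtons":{"type":"number"}},"required":["commands"]}

```bash
ls; mkdir -p pics; python3 - <<'E'
from rig import env, optics
import cv2
for n in ("top","scene"):
    d=optics.get_image(n); cv2.imwrite(f"pics/{n}0.png",d["image"][:,:,::-1])
    print(n,d["intrinsics"],d["origin"],d["orientation"])
s=env.observe(); print(s["time_s"],s["position"],s["tool_rot"],s["grip_width"])
E
```

```text
pics
top [[451.60308695   0.         322.09343438]
 [  0.         451.60308695 227.12326058]
 [  0.           0.           1.        ]] [0.34862131 0.23482102 1.16357013] [[-2.39584625e-03 -9.86905314e-01  1.61282859e-01]
 [-9.99862221e-01 -2.85015165e-04 -1.65969226e-02]
 [ 1.64255592e-02 -1.61300401e-01 -9.86768657e-01]]
scene [[489.37255841   0.         317.7857714 ]
 [  0.         489.37255841 243.44572302]
 [  0.           0.           1.        ]] [-0.29924525  0.68502003  0.50901224] [[-0.4641827  -0.38581973  0.7972939 ]
 [-0.88558178  0.18517229 -0.42597668]
 [ 0.01671347 -0.90379996 -0.42762869]]
0.1 [ 0.22058875 -0.50355408  0.24975917] [[ 9.15986537e-01  4.01208881e-01 -3.13212529e-04]
 [ 4.01208925e-01 -9.15985596e-01  1.33648378e-03]
 [ 2.49310998e-04 -1.34986482e-03 -9.99999058e-01]] 0.08553727387176814
```

View pics/top0.png

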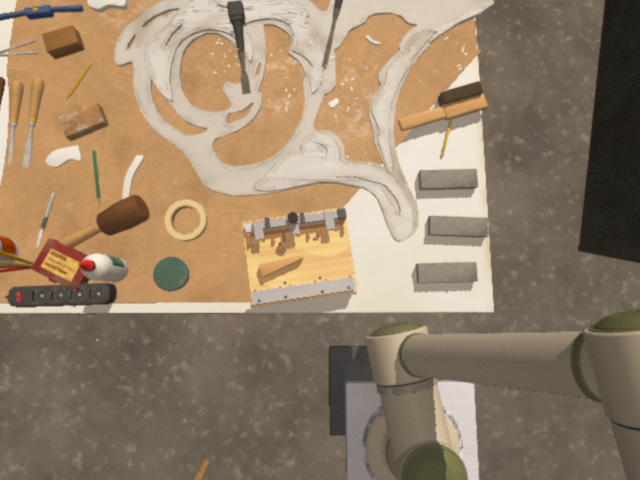

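View pics/scene0.png

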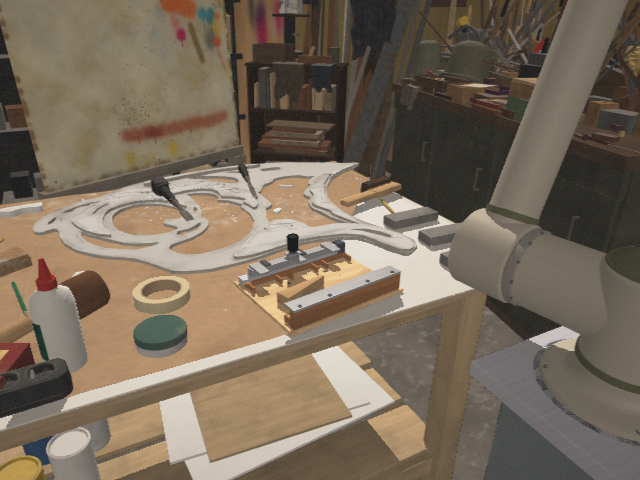

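The top view shows three stones around (448,180), (458,227), (447,273). The station is around (300,258), with its knob at (293,218) and the wedge at (280,268). Next I'll zoom in for accuracy.

```bash
cat > h.py <<'E'
from rig import env, optics
import cv2, numpy as np
def w(d,u,v,z):
    K,R,o=map(np.array,(d["intrinsics"],d["orientation"],d["origin"]))
    r=R@np.linalg.solve(K,[u,v,1.]); return o+r*(z-o[2])/r[2]
def px(d,p):
    K,R,o=map(np.array,(d["intrinsics"],d["orientation"],d["origin"]))
    c=K@(R.T@(np.array(p)-o)); return c[:2]/c[2]
def zoom(d,name,u0,v0,u1,v1,k):
    im=cv2.resize(d["image"][v0:v1,u0:u1,::-1],None,fx=k,fy=k,interpolation=cv2.INTER_CUBIC)
    cv2.imwrite(f"pics/{name}.png",im)
E
python3 - <<'E'
from h import *
d=optics.get_image("top"); zoom(d,"z1",235,165,500,315,3)
g=cv2.cvtColor(d["image"],cv2.COLOR_RGB2HSV)
m=((g[...,1]<60)&(g[...,2]<165)).astype(np.uint8); m[:160]=0;m[300:]=0;m[:,:412]=0;m[:,492:]=0
cs,_=cv2.findContours(m,cv2.RETR_EXTERNAL,cv2.CHAIN_APPROX_NONE)
for c in cs:
    if cv2.contourArea(c)>300:
        r=cv2.minAreaRect(c); b=cv2.boxPoints(r); print(r, [w(d,*p,.024)[:2].round(4).tolist() for p in b], w(d,*r[0],.024).round(4))
E
```

```text
((444.114990234375, 276.5252380371094), (27.560182571411133, 64.17381286621094), 88.36341857910156) [[0.4412, -0.0109], [0.4457, -0.1745], [0.3763, -0.1725], [0.3721, -0.0105]] [ 0.4087 -0.092   0.024 ]
((457.5, 220.5), (52.99999237060547, 66.99998474121094), 90.0) [[0.6222, -0.0494], [0.6224, -0.2246], [0.4835, -0.2158], [0.4836, -0.044]] [ 0.5523 -0.1333  0.024 ]
((445.9516296386719, 183.4654541015625), (27.587417602539062, 62.101444244384766), 88.63607025146484) [[0.6855, -0.0271], [0.6899, -0.1909], [0.6157, -0.1883], [0.6115, -0.0261]] [ 0.6504 -0.108   0.024 ]
```

View pics/z1.png

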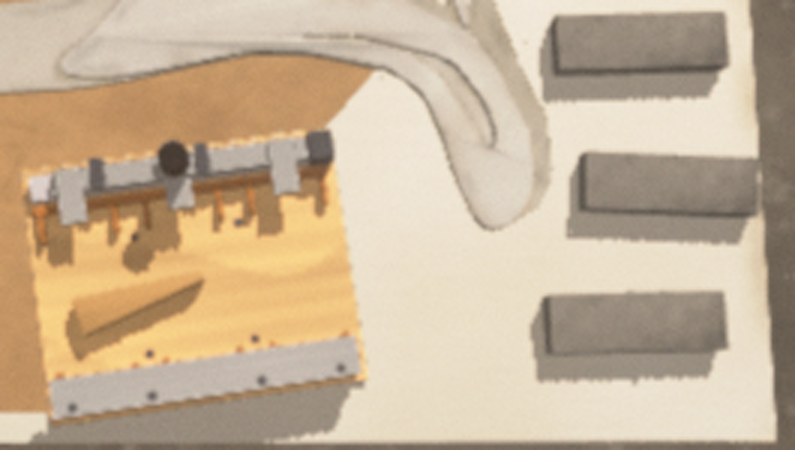

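The zoom shows three stones on the right, each with its long axis along y. The station is rotated slightly. The wedge lies with its wide end left at zoom (80,317) and its tip at (203,282). The knob top is at zoom (173,159).

```bash
cat >> h.py <<'E'
E
python3 - <<'E'
from h import *
d=optics.get_image("top")
Z=lambda p,z:w(d,235+(p[0]+.5)/3-.5,165+(p[1]+.5)/3-.5,z)[:2]
for n,c in dict(A=[(555,15),(726,12),(728,68),(556,71)],B=[(584,153),(757,158),(757,215),(581,212)],C=[(546,296),(724,291),(727,348),(546,354)]).items():
    P=np.array([Z(p,.024) for p in c]); a=(P[0]+P[3]-P[1]-P[2])/2; print(n,P.mean(0).round(4),np.linalg.norm(a).round(4),np.degrees(np.arctan2(a[1],a[0])).round(2), np.linalg.norm((P[0]+P[1]-P[2]-P[3])/2).round(4))
k=Z((173,159),.085); print("knob",k)
for n,p,z in [("lipLF",(51,381),.048),("lipRF",(358,337),.048),("lipLN",(53,415),.048),("lipRN",(361,379),.048),("brdFL",(25,172),.004),("brdFR",(330,130),.004),("brdNR",(366,383),.004)]: print(n,Z(p,z).round(4))
P=np.array([Z(p,.030) for p in [(72,299),(88,335),(204,286),(203,278)]]); print("wedge",P.round(4).tolist()); a=(P[0]+P[1]-P[2]-P[3])/2; print(((P[0]+P[1]+P[2]+P[3])/4).round(4),np.linalg.norm(a),np.degrees(np.arctan2(a[1],a[0])))
E
```

```text
A [ 0.6639 -0.1152] 0.1504 91.15 0.0504
B [ 0.5376 -0.1337] 0.1502 88.69 0.0505
C [ 0.4199 -0.0989] 0.1522 91.66 0.0483
knob [0.54813379 0.28883179]
lipLF [0.3713 0.3883]
lipRF [0.4066 0.1378]
lipLN [0.3441 0.3861]
lipRN [0.3724 0.1358]
brdFL [0.5516 0.4209]
brdFR [0.589 0.156]
brdNR [0.37   0.1277]
wedge [[0.4394, 0.3748], [0.4095, 0.361], [0.4502, 0.2648], [0.4569, 0.2656]]
[0.439  0.3165] 0.10673939455158117 105.81531669371181
```

```bash
cat >> h.py <<'E'
from scipy.spatial.transform import Rotation as Ro
O=np.array([.4492,.2718,0.]); YAW=8.0
def S(x,y,z,base=O): # station frame -> world
    return base+Ro.from_euler('z',YAW,degrees=True).apply([x,y,z])
def RT(yaw,pitch=0): return (Ro.from_euler('z',yaw,degrees=True)*Ro.from_euler('y',-pitch,degrees=True)).as_matrix()@np.diag([1,-1,-1.])
def plan(*wps, start=None):
    """wps: (pos, yaw, pitch, closure, nrows); prints one row per waypoint with repeats"""
    s=env.observe(); p0,R0=(np.array(s["position"]),np.array(s["tool_rot"])) if start is None else (np.array(start[0]),RT(*start[1:]))
    for p,y,t,c,n in wps:
        sh=R0.T@(np.array(p)-p0)/.5; tu=np.degrees(Ro.from_matrix(R0.T@RT(y,t)).as_rotvec())/120
        print(n,"x",[c]+sh.round(3).tolist()+tu.round(3).tolist(), "!!" if max(abs(sh).max(),abs(tu).max())>1 else "")
E
python3 - <<'E'
from h import *
K=np.array([.549,.2875,0])
print(K,S(.102,0,0))
mid=[.43,-.05,.25]
plan((mid,15,0,-1,12))
plan((K+[0,0,.2],8,0,-1,11),(K+[0,0,.14],8,0,0,11),start=(mid,15,0))
E
```

```text
[0.549  0.2875 0.    ] [0.55020734 0.28599566 0.        ]
12 x [-1, 0.748, -0.663, 0.001, -0.0, -0.0, 0.072] 
11 x [-1, 0.405, -0.59, 0.1, 0.0, 0.0, 0.058] 
11 x [0, 0.405, -0.59, 0.22, 0.0, 0.0, 0.058]
```

{"fn": "arm_command", "kwargs": {"commands": [-1, 0.75, -0.66, 0, 0, 0, 0.07, -1, 0.75, -0.66, 0, 0, 0, 0.07, -1, 0.75, -0.66, 0, 0, 0, 0.07, -1, 0.75, -0.66, 0, 0, 0, 0.07, -1, 0.75, -0.66, 0, 0, 0, 0.07, -1, 0.75, -0.66, 0, 0, 0, 0.07, -1, 0.75, -0.66, 0, 0, 0, 0.07, -1, 0.75, -0.66, 0, 0, 0, 0.07, -1, 0.75, -0.66, 0, 0, 0, 0.07, -1, 0.75, -0.66, 0, 0, 0, 0.07, -1, 0.75, -0.66, 0, 0, 0, 0.07, -1, 0.75, -0.66, 0, 0, 0, 0.07]}}

```text
time_s: 1.2
position: [0.4321, -0.0489, 0.2505]
tool_rot: [[0.965, 0.263, 0.0], [0.263, -0.965, -0.0], [0.0, 0.0, -1.0]]
ft_force: [0.7, -0.2, -0.1]
grip_width: 0.0854
gripper_force: 0.0
```

{"fn": "arm_command", "kwargs": {"commands": [-0.3, 0.4, -0.58, 0.1, 0, 0, 0.058, -0.3, 0.4, -0.58, 0.1, 0, 0, 0.058, -0.3, 0.4, -0.58, 0.1, 0, 0, 0.058, -0.3, 0.4, -0.58, 0.1, 0, 0, 0.058, -0.3, 0.4, -0.58, 0.1, 0, 0, 0.058, -0.3, 0.4, -0.58, 0.1, 0, 0, 0.058, -0.3, 0.4, -0.58, 0.1, 0, 0, 0.058, -0.3, 0.4, -0.58, 0.1, 0, 0, 0.058, -0.3, 0.4, -0.58, 0.1, 0, 0, 0.058, -0.3, 0.4, -0.58, 0.1, 0, 0, 0.058, -0.3, 0.4, -0.58, 0.1, 0, 0, 0.058, -0.3, 0.4, -0.58, 0.1, 0, 0, 0.058]}}

```text
time_s: 2.2
position: [0.5482, 0.2809, 0.2002]
tool_rot: [[0.99, 0.144, -0.001], [0.144, -0.99, -0.0], [-0.001, 0.0, -1.0]]
ft_force: [-0.0, -0.8, 0.7]
grip_width: 0.0557
gripper_force: 0.0
```

```bash
python3 - <<'E'
from h import *
K=np.array([.5495,.287,0])
s=env.observe();print(s["time_s"],s["position"],s["q"],s["grip_width"],s["ft_force"])
print(np.array(s["tool_rot"]).round(3))
plan((K+[0,0,.12],8,0,-.3,3),(K+[0,0,.074],8,0,-.3,5))
E
```

```text
2.2 [0.54821334 0.28091348 0.20016012] [ 1.61401581e+01  3.05743436e+01  6.79509956e+01 -1.34974285e-02
  8.15125333e+01  9.78483782e+01] 0.05574273222039879 [-0.04082813 -0.78575174  0.65726663]
[[ 0.99   0.144 -0.001]
 [ 0.144 -0.99  -0.   ]
 [-0.001  0.    -1.   ]]
3 x [-0.3, 0.004, -0.012, 0.16, 0.0, 0.0, 0.002] 
5 x [-0.3, 0.004, -0.012, 0.252, 0.0, 0.0, 0.002]
```

{"fn": "arm_command", "kwargs": {"commands": [-0.3, 0.004, -0.012, 0.16, 0, 0, 0.002, -0.3, 0.004, -0.012, 0.16, 0, 0, 0.002, -0.3, 0.004, -0.012, 0.16, 0, 0, 0.002, -0.3, 0.004, -0.012, 0.252, 0, 0, 0.002, -0.3, 0.004, -0.012, 0.252, 0, 0, 0.002, -0.3, 0.004, -0.012, 0.252, 0, 0, 0.002]}}

```text
time_s: 2.7
position: [0.5492, 0.2866, 0.0746]
tool_rot: [[0.99, 0.139, -0.003], [0.139, -0.99, -0.001], [-0.003, 0.001, -1.0]]
ft_force: [0.1, 0.6, -0.2]
grip_width: 0.0556
gripper_force: 0.0
```

{"fn": "arm_command", "kwargs": {"commands": [0.2, 0, 0, 0, 0, 0, 0, 0.9, 0, 0, 0, 0, 0, 0, 0.9, 0, 0, 0, 0, 0, 0, 0.9, 0, 0, 0, 0, 0, 0, 0.9, 0, 0, 0, 0, 0, 0, 0.9, 0, 0, 0, 0, 0, 0], "newtons": 40}}

```text
time_s: 3.2
position: [0.5504, 0.2897, 0.0777]
tool_rot: [[0.99, 0.141, 0.005], [0.14, -0.99, 0.005], [0.006, -0.004, -1.0]]
ft_force: [-2.5, 9.2, 6.2]
grip_width: 0.0249
gripper_force: 39.4
```

{"fn": "arm_command", "kwargs": {"commands": [0.9, 0, -0.02, 0, 0, 0, 0, 0.9, 0, -0.04, 0, 0, 0, 0, 0.9, 0, -0.06, 0, 0, 0, 0, 0.9, 0, -0.075, 0, 0, 0, 0, 0.9, 0, -0.085, 0, 0, 0, 0, 0.9, 0, -0.09, 0, 0, 0, 0, 0.9, 0, -0.09, 0, 0, 0, 0, 0.9, 0, -0.09, 0, 0, 0, 0]}}

```text
time_s: 3.87
position: [0.5444, 0.3317, 0.0777]
tool_rot: [[0.99, 0.14, 0.004], [0.14, -0.99, 0.0], [0.004, 0.001, -1.0]]
ft_force: [-0.7, -5.4, 7.3]
grip_width: 0.025
gripper_force: 39.7
```

```bash
python3 - <<'E'
from h import *
d=optics.get_image("top"); zoom(d,"z2",235,175,365,310,4)
E
```

```text
(no output)
```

View pics/z2.png

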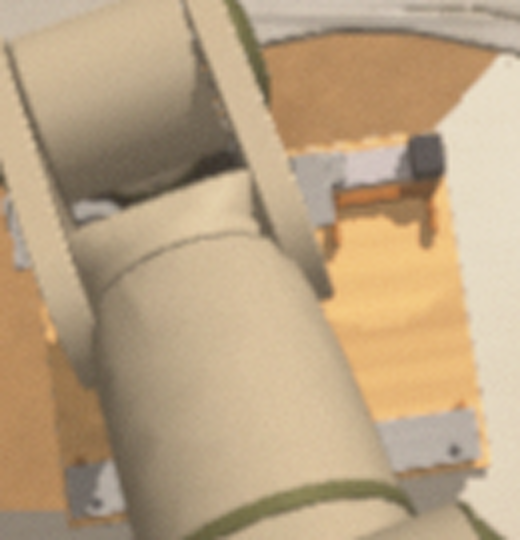

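The keeper has moved about 42 mm and the force is still low, so I'll pull on until it meets the stop.

{"fn": "arm_command", "kwargs": {"commands": [0.9, 0, -0.006, 0, 0, 0, 0, 0.9, 0, -0.01, 0, 0, 0, 0, 0.9, 0, -0.01, 0, 0, 0, 0, 0.9, 0, -0.01, 0, 0, 0, 0]}}

```text
time_s: 4.25
position: [0.5439, 0.3349, 0.0776]
tool_rot: [[0.99, 0.14, 0.004], [0.14, -0.99, -0.003], [0.003, 0.004, -1.0]]
ft_force: [0.5, -13.6, 10.2]
grip_width: 0.0247
gripper_force: 40.1
```

{"fn": "arm_command", "kwargs": {"commands": [0.9, 0, -0.006, 0, 0, 0, 0, 0.9, 0, -0.01, 0, 0, 0, 0, 0.9, 0, -0.01, 0, 0, 0, 0, 0.9, 0, -0.01, 0, 0, 0, 0]}}

```text
time_s: 4.58
position: [0.5439, 0.3356, 0.0775]
tool_rot: [[0.99, 0.138, 0.003], [0.138, -0.99, -0.011], [0.001, 0.011, -1.0]]
ft_force: [0.9, -36.7, 13.6]
grip_width: 0.0244
gripper_force: 41.7
```

{"fn": "arm_command", "kwargs": {"commands": [0.9, 0, 0.014, 0, 0, 0, 0, 0.9, 0, 0.014, 0, 0, 0, 0, -0.3, 0, 0.014, 0, 0, 0, 0, -0.3, 0, 0.014, 0, 0, 0, 0, -0.3, 0, 0.014, 0, 0, 0, 0, -0.3, 0, 0.014, -0.08, 0, 0, 0, -0.3, 0, 0.014, -0.16, 0, 0, 0, -0.3, 0, 0.014, -0.24, 0, 0, 0]}}

```text
time_s: 5.25
position: [0.5424, 0.3353, 0.196]
tool_rot: [[0.99, 0.141, -0.001], [0.141, -0.99, -0.0], [-0.001, -0.0, -1.0]]
ft_force: [0.9, 0.2, 0.3]
grip_width: 0.0555
gripper_force: 0.0
```

{"fn": "arm_command", "kwargs": {"commands": [-0.3, -0.35, 0.7, -0.1, 0, 0, 0, -0.3, -0.35, 0.7, -0.1, 0, 0, 0, -0.3, -0.35, 0.7, -0.1, 0, 0, 0, -0.3, -0.35, 0.7, -0.1, 0, 0, 0, -0.3, -0.35, 0.7, -0.1, 0, 0, 0, -0.3, -0.35, 0.7, -0.1, 0, 0, 0, -0.3, -0.35, 0.7, -0.1, 0, 0, 0, -0.3, -0.35, 0.7, -0.1, 0, 0, 0, -0.3, -0.35, 0.7, -0.1, 0, 0, 0, -0.3, -0.35, 0.7, -0.1, 0, 0, 0]}}

```text
time_s: 6.08
position: [0.4175, -0.0387, 0.2455]
tool_rot: [[0.99, 0.138, 0.002], [0.138, -0.99, -0.001], [0.001, 0.002, -1.0]]
ft_force: [0.7, 0.7, -0.4]
grip_width: 0.0554
gripper_force: 0.0
```

```bash
python3 - <<'E'
from h import *
d=optics.get_image("top"); zoom(d,"z3",240,190,365,310,5)
d=optics.get_image("scene"); zoom(d,"s3",225,220,415,340,4)
E
```

```text
(no output)
```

View pics/z3.png

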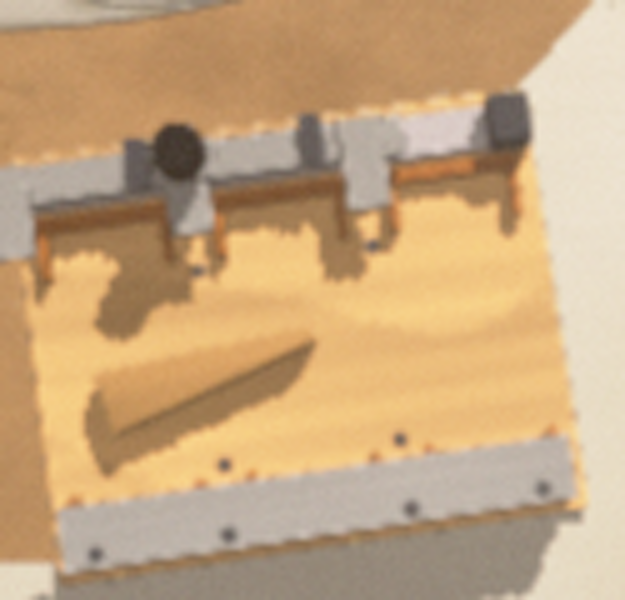

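View pics/s3.png

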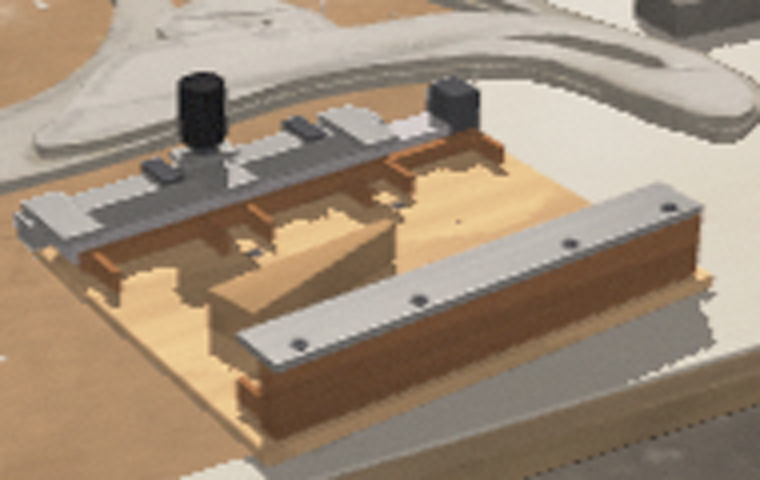

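The top zoom shows the keeper out, with its tabs between the bays. The knob top is at (178,151), and the near guide-strip ends are dots along the lip from (75,500) to (552,430). The wedge's top face runs from (97,375)/(115,437) to (315,340). The scene view agrees. I'll fit the station pose next.

```bash
python3 - <<'E'
from h import *
from scipy.optimize import least_squares
d=optics.get_image("top")
P=lambda x,y:np.array([240+(x+.5)/5-.5,190+(y+.5)/5-.5])
F=[]
for p,y in zip([(75,501),(200,484),(250,476),(375,457),(430,449),(552,430)],[.121,.0585,.0315,-.0315,-.0585,-.121]): F.append((p,(-.056,y,.020)))
for p,y in zip([(42,297),(218,268),(393,240),(513,233)],[.1215,.0315,-.0585,-.1215]): F.append((p,(.055,y,.010)))
F.append(((178,151),(.102,.045,.085)))
F.append(((316,437),None))
F=F[:-1]
for p,y in [((60,510),.127),((572,434),-.127)]: F.append((p,(-.061,y,.048)))
for p,q in [((583,505),(-.098,-.135,.006)),((528,100),(.122,-.135,.008))]: F.append((p,q))
def f(t,full=False):
    R=Ro.from_euler('z',t[2]); return np.concatenate([px(d,R.apply(q)+[t[0],t[1],0])-P(*p) for p,q in F])
r=least_squares(f,[.449,.272,.14],loss='soft_l1',x_scale=[.01,.01,.1]); print(r.x,np.degrees(r.x[2])); print(f(r.x).reshape(-1,2).round(1).tolist())
W=np.array([w(d,*P(*p),z)[:2] for p,z in [((97,375),.03),((113,437),.03),((316,344),.03),((313,333),.03)]]); a=(W[0]+W[1]-W[2]-W[3])/2
print(W.round(4).tolist(),W.mean(0),np.linalg.norm(a),np.degrees(np.arctan2(a[1],a[0])))
E
```

```text
[0.4483093  0.2738235  0.14742434] 8.446792718410311
[[-0.2, 0.6], [-0.4, 0.2], [0.3, 0.2], [0.1, 0.2], [-0.3, 0.2], [-0.2, 0.3], [1.3, -1.8], [1.0, -1.1], [0.6, -0.6], [0.7, -2.7], [-1.3, 0.1], [-0.8, 0.9], [-0.6, 0.6], [1.2, 1.2], [-1.3, -1.9]]
[[0.4388, 0.374], [0.4079, 0.3654], [0.4542, 0.2644], [0.4598, 0.266]] [0.44015392 0.31745562] 0.10978160392572933 107.87196820165009
```

```bash
sed -i 's/^O=.*/O=np.array([.4487,.2745,0.]); YAW=8.3/' h.py; python3 - <<'E'
from h import *
W=np.array([.440,.3175,0]);D=np.array([.43,.055,0])
plan((W+[0,0,.16],107,0,-.2,12))
plan((W+[0,0,.031],107,0,-.2,12),start=(W+[0,0,.16],107,0))
plan((W+[0,0,.16],107,0,1,5),(D+[0,0,.1],107,0,1,7),(D+[0,0,.0245],107,0,1,7),start=(W+[0,0,.031],107,0))
E
```

```text
12 x [-0.2, 0.14, -0.696, 0.17, 0.001, -0.0, -0.826] 
12 x [-0.2, 0.0, 0.0, 0.258, 0.0, 0.0, 0.0] 
5 x [1, 0.0, 0.0, -0.258, 0.0, 0.0, 0.0] 
7 x [1, -0.496, -0.173, -0.138, 0.0, 0.0, 0.0] 
7 x [1, -0.496, -0.173, 0.013, 0.0, 0.0, 0.0]
```

{"fn": "arm_command", "kwargs": {"commands": [-0.2, 0.14, -0.696, 0.05, 0, 0, -0.826, -0.2, 0.14, -0.696, 0.05, 0, 0, -0.826, -0.2, 0.14, -0.696, 0.05, 0, 0, -0.826, -0.2, 0.14, -0.696, 0.05, 0, 0, -0.826, -0.2, 0.14, -0.696, 0.05, 0, 0, -0.826, -0.2, 0.14, -0.696, 0.05, 0, 0, -0.826, -0.2, 0.14, -0.696, 0.05, 0, 0, -0.826, -0.2, 0.14, -0.696, 0.05, 0, 0, -0.826, -0.2, 0.14, -0.696, 0.05, 0, 0, -0.826, -0.2, 0.14, -0.696, 0.05, 0, 0, -0.826, -0.2, 0.14, -0.696, 0.05, 0, 0, -0.826, -0.2, 0.14, -0.696, 0.05, 0, 0, -0.826]}}

```text
time_s: 7.23
position: [0.4381, 0.3205, 0.2189]
tool_rot: [[-0.079, 0.997, -0.001], [0.997, 0.079, 0.0], [0.0, -0.001, -1.0]]
ft_force: [-0.3, 0.4, -0.3]
grip_width: 0.0515
gripper_force: 0.0
```

```bash
python3 - <<'E'
from h import *
W=np.array([.440,.3175,0])
plan((W+[0,0,.16],107,0,-.2,4),(W+[0,0,.031],107,0,-.2,5))
E
```

```text
4 x [-0.2, -0.006, 0.003, 0.118, -0.0, -0.0, -0.104] 
5 x [-0.2, -0.006, 0.004, 0.376, -0.0, -0.0, -0.104]
```

{"fn": "arm_command", "kwargs": {"commands": [-0.2, -0.006, 0.003, 0.06, 0, 0, -0.104, -0.2, -0.006, 0.003, 0.118, 0, 0, -0.104, -0.2, -0.006, 0.003, 0.118, 0, 0, -0.104, -0.2, -0.006, 0.003, 0.2, 0, 0, -0.104, -0.2, -0.006, 0.003, 0.28, 0, 0, -0.104, -0.2, -0.006, 0.003, 0.33, 0, 0, -0.104, -0.2, -0.006, 0.003, 0.36, 0, 0, -0.104, -0.2, -0.006, 0.003, 0.373, 0, 0, -0.104, -0.2, -0.006, 0.003, 0.373, 0, 0, -0.104]}}

```text
time_s: 7.98
position: [0.4405, 0.3163, 0.0326]
tool_rot: [[-0.283, 0.959, -0.001], [0.959, 0.283, -0.0], [-0.0, -0.001, -1.0]]
ft_force: [-0.2, -0.0, 0.0]
grip_width: 0.0506
gripper_force: 0.0
```

{"fn": "arm_command", "kwargs": {"commands": [0.3, 0, 0, 0, 0, 0, 0, 1, 0, 0, 0, 0, 0, 0, 1, 0, 0, 0, 0, 0, 0, 1, 0, 0, 0, 0, 0, 0, 1, 0, 0, 0, 0, 0, 0, 1, 0, 0, 0, 0, 0, 0, 1, 0, 0, -0.08, 0, 0, 0, 1, 0, 0, -0.16, 0, 0, 0, 1, 0, 0, -0.25, 0, 0, 0, 1, 0, 0, -0.25, 0, 0, 0], "newtons": 40}}

```text
time_s: 8.82
position: [0.4432, 0.3167, 0.1658]
tool_rot: [[-0.283, 0.959, 0.012], [0.959, 0.283, 0.005], [0.002, 0.013, -1.0]]
ft_force: [0.7, -0.3, -0.4]
grip_width: 0.0195
gripper_force: 39.2
```

```bash
python3 - <<'E'
from h import *
D=np.array([.43,.055,0])
plan((D+[0,0,.1],107,0,1,7),(D+[0,0,.0245],107,0,1,7))
E
```

```text
7 x [1, -0.495, -0.175, 0.128, 0.006, -0.001, -0.004] 
7 x [1, -0.495, -0.177, 0.279, 0.006, -0.001, -0.004]
```

{"fn": "arm_command", "kwargs": {"commands": [1, -0.495, -0.175, 0.0, 0, 0, 0, 1, -0.495, -0.175, 0, 0, 0, 0, 1, -0.495, -0.175, 0, 0, 0, 0, 1, -0.495, -0.175, 0.05, 0, 0, 0, 1, -0.495, -0.175, 0.1, 0, 0, 0, 1, -0.495, -0.175, 0.13, 0, 0, 0, 1, -0.495, -0.175, 0.18, 0, 0, 0, 1, -0.495, -0.175, 0.22, 0, 0, 0, 1, -0.495, -0.175, 0.25, 0, 0, 0, 1, -0.495, -0.175, 0.27, 0, 0, 0, 1, -0.495, -0.175, 0.279, 0, 0, 0, 1, -0.495, -0.175, 0.279, 0, 0, 0]}}

```text
time_s: 9.82
position: [0.4274, 0.0524, 0.0193]
tool_rot: [[-0.284, 0.959, 0.001], [0.959, 0.284, -0.002], [-0.002, 0.001, -1.0]]
ft_force: [-1.2, -1.8, 4.5]
grip_width: 0.0191
gripper_force: 47.9
```

{"fn": "arm_command", "kwargs": {"commands": [0.1, 0, 0, 0, 0, 0, 0, -0.2, 0, 0, 0, 0, 0, 0, -0.2, 0, 0, 0, 0, 0, 0, -0.2, 0, 0, -0.08, 0, 0, 0, -0.2, 0, 0, -0.16, 0, 0, 0, -0.7, 0, 0, -0.24, 0, 0, 0, -1, 0, 0, -0.3, 0, 0, 0, -1, 0, 0, -0.3, 0, 0, 0]}}

```text
time_s: 10.48
position: [0.4293, 0.0533, 0.1737]
tool_rot: [[-0.284, 0.959, 0.011], [0.959, 0.284, -0.002], [-0.005, 0.01, -1.0]]
ft_force: [1.2, -0.3, 0.1]
grip_width: 0.0841
gripper_force: 0.0
```

```bash
python3 - <<'E'
from h import *
s=env.observe(); print(s["q"])
d=optics.get_image("top"); zoom(d,"z4",365,150,500,300,4)
E
```

```text
[-8.68672205e+00  1.46433736e+01  9.95143780e+01  5.15343622e-03
  6.52215338e+01 -2.51880987e+01]
```

View pics/z4.png

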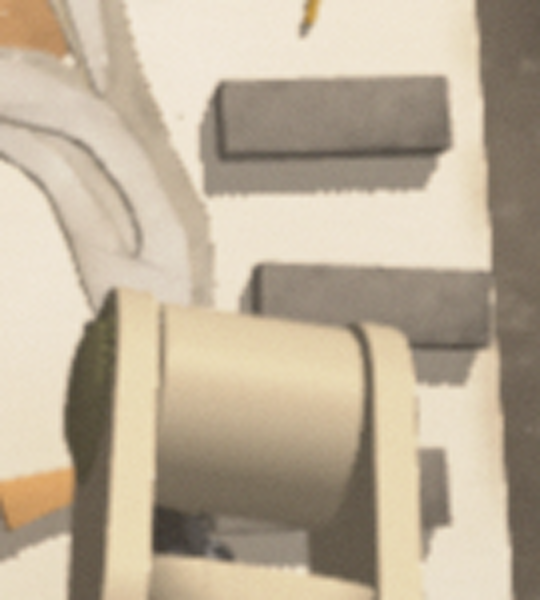

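The stones are where they were, and the wedge has been released on the table at zoom (35,495). Next I'll grasp the nearest stone, C.

```bash
cat >> h.py <<'E'
SH=np.array([0,0,0.])
def pick(c,yaw):
    c=np.array([*c,0]); print("pick"); plan((c+[0,0,.09],yaw,0,-1,6),(c+[0,0,.027],yaw,0,-1,4))
def bay_wp(i):
    y={1:-.09,2:0,3:.09}[i]; print("bay",i)
    return lambda xb,t,h0=.0015,g=.015: (S(*(np.array([xb+75*.001*np.cos(np.radians(t))-g*np.sin(np.radians(t)), y, .008+h0+.075*np.sin(np.radians(t))+g*np.cos(np.radians(t))]))),YAW,t)
# xb: station x of stone's near bottom edge; g: height of the TCP above the stone's underside
E
python3 - <<'E'
from h import *
pick((.4199,-.0989),91.5)
E
```

```text
pick
6 x [-1, -0.287, -0.103, 0.162, 0.003, 0.001, 0.125] 
4 x [-1, -0.286, -0.104, 0.288, 0.003, 0.001, 0.125]
```

{"fn": "arm_command", "kwargs": {"commands": [-1, -0.287, -0.103, 0.05, 0, 0, 0.125, -1, -0.287, -0.103, 0.1, 0, 0, 0.125, -1, -0.287, -0.103, 0.14, 0, 0, 0.125, -1, -0.287, -0.103, 0.16, 0, 0, 0.125, -1, -0.287, -0.103, 0.2, 0, 0, 0.125, -1, -0.287, -0.103, 0.24, 0, 0, 0.125, -1, -0.287, -0.103, 0.27, 0, 0, 0.125, -1, -0.287, -0.103, 0.29, 0, 0, 0.125, -1, -0.287, -0.103, 0.29, 0, 0, 0.125]}}

```text
time_s: 11.28
position: [0.4169, -0.0982, 0.0208]
tool_rot: [[-0.025, 1.0, -0.005], [1.0, 0.025, 0.003], [0.003, -0.005, -1.0]]
ft_force: [0.4, 0.3, -0.6]
grip_width: 0.0855
gripper_force: 0.0
```

{"fn": "arm_command", "kwargs": {"commands": [-0.5, 0, 0, 0, 0, 0, 0, 1, 0, 0, 0, 0, 0, 0, 1, 0, 0, 0, 0, 0, 0, 1, 0, 0, 0, 0, 0, 0, 1, 0, 0, 0, 0, 0, 0, 1, 0, 0, 0, 0, 0, 0, 1, 0, 0, -0.02, 0, 0, 0, 1, 0, 0, -0.06, 0, 0, 0, 1, 0, 0, -0.14, 0, 0, 0, 1, 0, 0, -0.22, 0, 0, 0, 1, 0, 0, -0.3, 0, 0, 0, 1, 0, 0, -0.3, 0, 0, 0], "newtons": 80}}

```text
time_s: 12.28
position: [0.4205, -0.0998, 0.1799]
tool_rot: [[-0.026, 1.0, 0.011], [1.0, 0.026, -0.006], [-0.006, 0.011, -1.0]]
ft_force: [2.1, -1.0, -3.9]
grip_width: 0.048
gripper_force: 85.7
```

```bash
python3 - <<'E'
from h import *
b=bay_wp(3)
p,y,t=b(-.03,17,.03); print(p)
plan((p+[0,0,.08],y,0,1,14))
E
```

```text
bay 3
[0.47265414 0.36894719 0.07427245]
14 x [1, 0.935, 0.128, 0.047, 0.006, -0.001, 0.693]
```

{"fn": "arm_command", "kwargs": {"commands": [1, 0.935, 0.128, 0, 0, 0, 0.693, 1, 0.935, 0.128, 0, 0, 0, 0.693, 1, 0.935, 0.128, 0, 0, 0, 0.693, 1, 0.935, 0.128, 0, 0, 0, 0.693, 1, 0.935, 0.128, 0, 0, 0, 0.693, 1, 0.935, 0.128, 0, 0, 0, 0.693, 1, 0.935, 0.128, 0, 0, 0, 0.693, 1, 0.935, 0.128, 0, 0, 0, 0.693, 1, 0.935, 0.128, 0, 0, 0, 0.693, 1, 0.935, 0.128, 0, 0, 0, 0.693, 1, 0.935, 0.128, 0, 0, 0, 0.693, 1, 0.935, 0.128, 0, 0, 0, 0.693]}}

```text
time_s: 13.28
position: [0.4653, 0.3284, 0.1723]
tool_rot: [[0.954, 0.299, -0.002], [0.299, -0.954, -0.001], [-0.002, 0.0, -1.0]]
ft_force: [2.3, -1.1, -5.2]
grip_width: 0.0482
gripper_force: 85.5
```

{"fn": "arm_command", "kwargs": {"commands": [1, 0, 0, 0, 0, 0, 0, 1, 0, 0, 0, 0, 0, 0, 1, 0, 0, 0, 0, 0, 0, 1, 0, 0, 0, 0, 0, 0]}}

```text
time_s: 13.62
position: [0.4659, 0.3257, 0.1729]
tool_rot: [[0.952, 0.305, -0.001], [0.305, -0.952, -0.001], [-0.002, 0.0, -1.0]]
ft_force: [0.2, -0.7, -4.7]
grip_width: 0.0483
gripper_force: 85.7
```

```bash
python3 - <<'E'
from h import *
s=env.observe(); print(s["position"],np.array(s["tool_rot"]).round(3),s["ft_force"],s["wrist_torque"],s["grip_width"])
d=optics.get_image("scene"); zoom(d,"s5",200,120,450,320,3)
E
```

```text
[0.46591665 0.32572262 0.17285091] [[ 0.952  0.305 -0.001]
 [ 0.305 -0.952 -0.001]
 [-0.002  0.    -1.   ]] [ 0.22131618 -0.70728771 -4.67646485] [-0.03438397 -0.03674433 -0.01748025] 0.048305382674271986
```

View pics/s5.png

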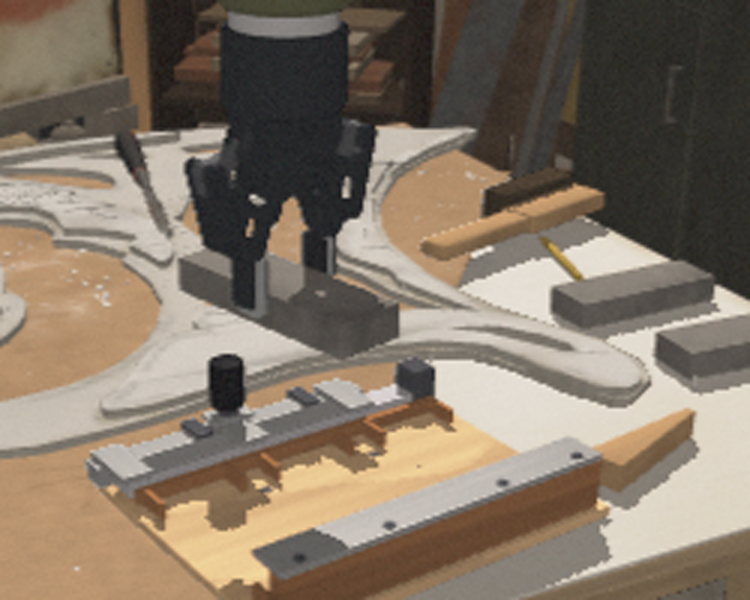

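The stone is held level above the station at zoom (290,300), and its far end clears everything. Now to plan the tilted insertion.

```bash
cat >> h.py <<'E'
def insert(i,g=.021,dx=0,dy=0,c=1):
    b=bay_wp(i); D=S(dx,dy,0)-O
    def q(xb,t,h): p,y,tt=b(xb,t,h,g); return p+D,y,tt
    sl=lambda s:q(-.069+s*.9563,17,.002+s*.2924)
    p,y,t=sl(.06)
    plan((p+[0,0,.07],y,t,c,4),(p,y,t,c,4),start=None)
    print("--slide+lower from sl(.06)")
    plan(*[(*sl(s),c,1) for s in (.04,.02,0)],*[(*q(xb,t,h),c,1) for xb,t,h in ((-.0705,12,.002),(-.072,8,.0015),(-.0735,4,.001),(-.0745,0,.001))],start=sl(.06))
E
python3 - <<'E'
from h import *
insert(3)
E
```

```text
bay 3
4 x [1, 0.072, -0.073, 0.067, -0.011, 0.142, 0.078] 
4 x [1, 0.072, -0.073, 0.207, -0.011, 0.142, 0.078] 
--slide+lower from sl(.06)
1 x [1, -0.04, -0.0, 0.0, 0.0, 0.0, 0.0] 
1 x [1, -0.08, -0.0, 0.0, 0.0, 0.0, 0.0] 
1 x [1, -0.12, -0.0, 0.0, 0.0, 0.0, 0.0] 
1 x [1, -0.12, -0.0, 0.012, -0.0, -0.042, 0.0] 
1 x [1, -0.121, -0.0, 0.023, -0.0, -0.075, -0.0] 
1 x [1, -0.124, -0.0, 0.034, -0.0, -0.108, 0.0] 
1 x [1, -0.125, -0.0, 0.044, -0.0, -0.142, 0.0]
```

{"fn": "arm_command", "kwargs": {"commands": [1, 0.072, -0.073, 0.067, -0.011, 0.142, 0.078, 1, 0.072, -0.073, 0.067, -0.011, 0.142, 0.078, 1, 0.072, -0.073, 0.067, -0.011, 0.142, 0.078, 1, 0.072, -0.073, 0.067, -0.011, 0.142, 0.078, 1, 0.072, -0.073, 0.12, -0.011, 0.142, 0.078, 1, 0.072, -0.073, 0.16, -0.011, 0.142, 0.078, 1, 0.072, -0.073, 0.19, -0.011, 0.142, 0.078, 1, 0.072, -0.073, 0.207, -0.011, 0.142, 0.078, 1, 0.072, -0.073, 0.207, -0.011, 0.142, 0.078, 1, 0.072, -0.073, 0.207, -0.011, 0.142, 0.078, 1, 0.072, -0.073, 0.207, -0.011, 0.142, 0.078]}}

```text
time_s: 14.58
position: [0.4902, 0.3725, 0.0712]
tool_rot: [[0.946, 0.145, 0.292], [0.138, -0.989, 0.045], [0.295, -0.002, -0.955]]
ft_force: [0.2, 0.8, -5.1]
grip_width: 0.0477
gripper_force: 89.4
```

```bash
python3 - <<'E'
from h import *
insert(3)
s=env.observe(); print(s["position"],np.array(s["tool_rot"]).round(3),s["wrist_torque"])
d=optics.get_image("scene"); zoom(d,"s6",200,160,420,340,3)
E
```

```text
bay 3
4 x [1, 0.038, 0.002, -0.131, -0.001, -0.001, -0.0] 
4 x [1, -0.003, 0.002, 0.002, -0.001, -0.001, -0.0] 
--slide+lower from sl(.06)
1 x [1, -0.04, -0.0, 0.0, 0.0, 0.0, 0.0] 
1 x [1, -0.08, -0.0, 0.0, 0.0, 0.0, 0.0] 
1 x [1, -0.12, -0.0, 0.0, 0.0, 0.0, 0.0] 
1 x [1, -0.12, -0.0, 0.012, -0.0, -0.042, 0.0] 
1 x [1, -0.121, -0.0, 0.023, -0.0, -0.075, -0.0] 
1 x [1, -0.124, -0.0, 0.034, -0.0, -0.108, 0.0] 
1 x [1, -0.125, -0.0, 0.044, -0.0, -0.142, 0.0] 
[0.49021839 0.37251439 0.07123074] [[ 0.946  0.145  0.292]
 [ 0.138 -0.989  0.045]
 [ 0.295 -0.002 -0.955]] [-0.01258783  0.3412523   0.00971931]
```

View pics/s6.png

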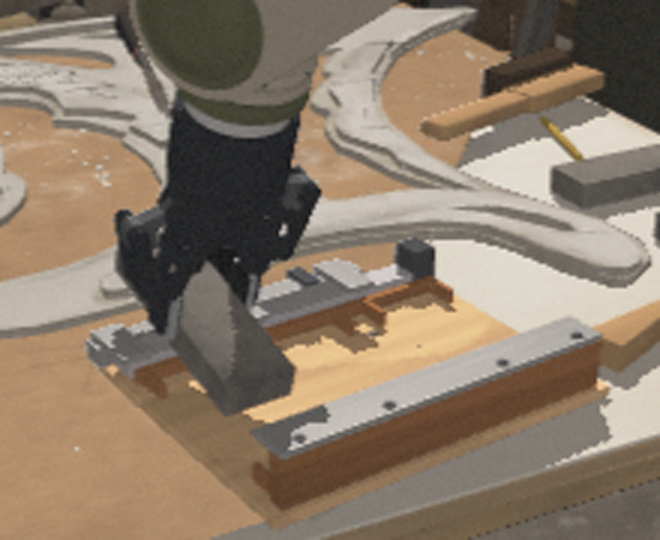

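Pose matches the plan to about 1 mm. I'll slide in under the lip and check the force.

{"fn": "arm_command", "kwargs": {"commands": [1, -0.024, 0.002, 0.002, 0, 0, 0, 1, -0.044, 0.002, 0.002, 0, 0, 0, 1, -0.064, 0.002, 0.002, 0, 0, 0, 1, -0.084, 0.002, 0.002, 0, 0, 0, 1, -0.1, 0.002, 0.002, 0, 0, 0, 1, -0.115, 0.002, 0.002, 0, 0, 0, 1, -0.123, 0.002, 0.002, 0, 0, 0, 1, -0.123, 0.002, 0.002, 0, 0, 0, 1, -0.123, 0.002, 0.002, 0, 0, 0]}}

```text
time_s: 15.38
position: [0.4327, 0.3638, 0.0522]
tool_rot: [[0.945, 0.145, 0.293], [0.138, -0.989, 0.046], [0.297, -0.003, -0.955]]
ft_force: [1.8, 1.4, 4.6]
grip_width: 0.0482
gripper_force: 90.7
```

```bash
cat >> h.py <<'E'
def lower(i,g=.021,c=1,dx=0,dy=0,k=0):
    b=bay_wp(i); D=S(dx,dy,0)-O
    plan(*[(b(xb,t,h,g)[0]+D,YAW,t,c,1) for xb,t,h in ((-.069,17,.002),(-.0705,12,.002),(-.072,8,.0015),(-.0735,4,.001),(-.0745,0,.001),(-.0745,0,.0))[k:]])
E
python3 - <<'E'
from h import *
lower(3); s=env.observe(); print(s["wrist_torque"])
E
```

```text
bay 3
1 x [1, -0.001, 0.001, 0.0, -0.001, -0.002, -0.0] 
1 x [1, -0.001, 0.001, 0.012, -0.001, -0.044, -0.0] 
1 x [1, -0.002, 0.001, 0.023, -0.001, -0.077, -0.0] 
1 x [1, -0.005, 0.001, 0.034, -0.001, -0.111, 0.0] 
1 x [1, -0.007, 0.001, 0.044, -0.001, -0.144, 0.0] 
1 x [1, -0.007, 0.001, 0.046, -0.001, -0.144, 0.0] 
[ 0.09673497  0.13419463 -0.01602142]
```

{"fn": "arm_command", "kwargs": {"commands": [1, 0, 0.001, 0.006, 0, -0.022, 0, 1, 0, 0.001, 0.012, 0, -0.044, 0, 1, -0.001, 0.001, 0.018, 0, -0.06, 0, 1, -0.002, 0.001, 0.023, 0, -0.077, 0, 1, -0.004, 0.001, 0.029, 0, -0.094, 0, 1, -0.005, 0.001, 0.034, 0, -0.111, 0, 1, -0.006, 0.001, 0.039, 0, -0.128, 0, 1, -0.006, 0.001, 0.043, 0, -0.144, 0, 1, -0.006, 0.001, 0.043, 0, -0.144, 0, 1, -0.006, 0.001, 0.043, 0, -0.144, 0]}}

```text
time_s: 16.22
position: [0.4379, 0.3641, 0.0325]
tool_rot: [[0.989, 0.145, 0.003], [0.145, -0.989, 0.004], [0.004, -0.004, -1.0]]
ft_force: [2.1, -1.0, 20.6]
grip_width: 0.0478
gripper_force: 92.8
```

```bash
python3 - <<'E'
from h import *
lower(3,k=4); s=env.observe(); print(s["wrist_torque"],s["position"])
E
```

```text
bay 3
1 x [1, -0.004, 0.001, 0.005, -0.002, -0.002, 0.0] 
1 x [1, -0.004, 0.001, 0.007, -0.002, -0.002, 0.0] 
[-0.58270888 -0.22793867  0.00543477] [0.43793519 0.36413492 0.03252776]
```

The stone is on the floor. I'll release it and retreat.

{"fn": "arm_command", "kwargs": {"commands": [0.2, 0, 0, 0, 0, 0, 0, -0.4, 0, 0, 0, 0, 0, 0, -0.6, 0, 0, 0, 0, 0, 0, -0.6, 0, 0, 0, 0, 0, 0, -0.6, 0, 0, -0.05, 0, 0, 0, -0.6, 0, 0, -0.13, 0, 0, 0, -0.6, 0, 0, -0.2, 0, 0, 0, -0.6, 0, 0, -0.28, 0, 0, 0, -0.6, 0, 0, -0.3, 0, 0, 0, -0.6, 0, 0, -0.3, 0, 0, 0]}}

```text
time_s: 17.05
position: [0.4366, 0.3636, 0.1825]
tool_rot: [[0.989, 0.145, 0.002], [0.145, -0.989, 0.004], [0.002, -0.004, -1.0]]
ft_force: [1.0, -0.4, -0.3]
grip_width: 0.0685
gripper_force: 0.0
```

```bash
python3 - <<'E'
from h import *
plan(([.48,.02,.2],50,0,-1,12))
E
```

```text
12 x [-1, -0.014, 0.692, -0.038, -0.001, -0.002, -0.347]
```

```bash
python3 - <<'E'
from h import *
d=optics.get_image("top"); zoom(d,"z7",235,160,500,310,3)
E
```

```text
(no output)
```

View pics/z7.png

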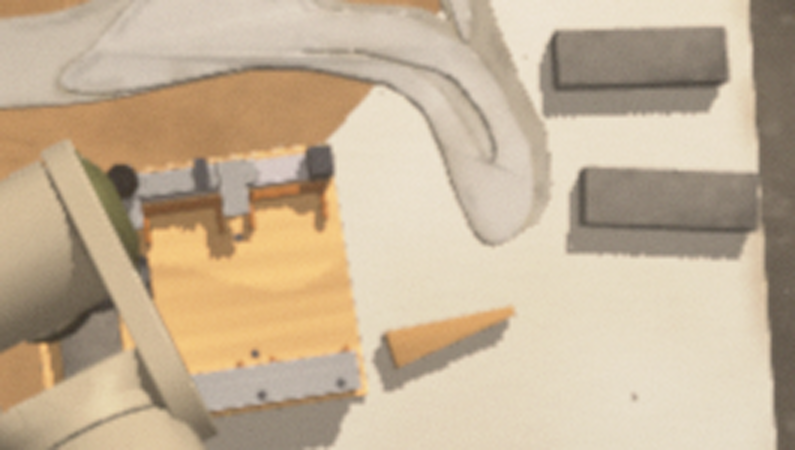

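{"fn": "arm_command", "kwargs": {"commands": [-1, 0, 0.68, -0.04, 0, 0, -0.347, -1, 0, 0.68, -0.04, 0, 0, -0.347, -1, 0, 0.68, -0.04, 0, 0, -0.347, -1, 0, 0.68, -0.04, 0, 0, -0.347, -1, 0, 0.68, -0.04, 0, 0, -0.347, -1, 0, 0.68, -0.04, 0, 0, -0.347, -1, 0, 0.68, -0.04, 0, 0, -0.347, -1, 0, 0.68, -0.04, 0, 0, -0.347, -1, 0, 0.68, -0.04, 0, 0, -0.347, -1, 0, 0.68, -0.04, 0, 0, -0.347, -1, 0, 0.68, -0.04, 0, 0, -0.347]}}

```text
time_s: 18.02
position: [0.4845, 0.0253, 0.1971]
tool_rot: [[0.646, 0.764, -0.007], [0.764, -0.646, 0.002], [-0.003, -0.007, -1.0]]
ft_force: [0.2, -0.4, -0.8]
grip_width: 0.0851
gripper_force: 0.0
```

Stones A and B haven't moved, and the wedge is flat on the table at zoom (450,335). Next is stone B.

```bash
python3 - <<'E'
from h import *
pick((.5376,-.1337),88.7)
E
```

```text
pick
6 x [-1, -0.174, 0.288, 0.213, -0.004, 0.0, -0.324] 
4 x [-1, -0.173, 0.289, 0.339, -0.004, 0.0, -0.324]
```

{"fn": "arm_command", "kwargs": {"commands": [-1, -0.174, 0.288, 0.08, -0.004, 0, -0.324, -1, -0.174, 0.288, 0.08, -0.004, 0, -0.324, -1, -0.174, 0.288, 0.1, -0.004, 0, -0.324, -1, -0.174, 0.288, 0.12, -0.004, 0, -0.324, -1, -0.174, 0.288, 0.14, -0.004, 0, -0.324, -1, -0.174, 0.288, 0.18, -0.004, 0, -0.324, -1, -0.174, 0.288, 0.23, -0.004, 0, -0.324, -1, -0.174, 0.288, 0.28, -0.004, 0, -0.324, -1, -0.174, 0.288, 0.32, -0.004, 0, -0.324, -1, -0.174, 0.288, 0.337, -0.004, 0, -0.324, -1, -0.174, 0.288, 0.337, -0.004, 0, -0.324, -1, -0.174, 0.288, 0.337, -0.004, 0, -0.324]}}

```text
time_s: 19.02
position: [0.5388, -0.1317, 0.03]
tool_rot: [[0.019, 1.0, 0.003], [1.0, -0.019, -0.001], [-0.001, 0.003, -1.0]]
ft_force: [0.8, 0.1, 0.2]
grip_width: 0.0856
gripper_force: 0.0
```

{"fn": "arm_command", "kwargs": {"commands": [-0.5, 0, 0, 0, 0, 0, 0, 1, 0, 0, 0, 0, 0, 0, 1, 0, 0, 0, 0, 0, 0, 1, 0, 0, 0, 0, 0, 0, 1, 0, 0, 0, 0, 0, 0, 1, 0, 0, 0, 0, 0, 0, 1, 0, 0, -0.02, 0, 0, 0, 1, 0, 0, -0.06, 0, 0, 0, 1, 0, 0, -0.14, 0, 0, 0, 1, 0, 0, -0.22, 0, 0, 0, 1, 0, 0, -0.3, 0, 0, 0, 1, 0, 0, -0.3, 0, 0, 0], "newtons": 90}}

```text
time_s: 20.02
position: [0.5404, -0.1332, 0.1883]
tool_rot: [[0.02, 1.0, 0.016], [1.0, -0.02, -0.008], [-0.008, 0.016, -1.0]]
ft_force: [2.1, -0.4, -2.5]
grip_width: 0.0469
gripper_force: 94.5
```

```bash
python3 - <<'E'
from h import *
p,y,t=bay_wp(2)(-.03,17,.03)
plan((p+[0,0,.1],y,0,1,14))
s=env.observe(); print(s["wrist_torque"])
E
```

```text
bay 2
14 x [1, 0.824, -0.126, 0.02, 0.009, -0.002, 0.671] 
[-0.03742831 -0.07653295  0.03775807]
```

{"fn": "arm_command", "kwargs": {"commands": [1, 0.82, -0.126, 0, 0.009, 0, 0.671, 1, 0.82, -0.126, 0, 0.009, 0, 0.671, 1, 0.82, -0.126, 0, 0.009, 0, 0.671, 1, 0.82, -0.126, 0, 0.009, 0, 0.671, 1, 0.82, -0.126, 0, 0.009, 0, 0.671, 1, 0.82, -0.126, 0, 0.009, 0, 0.671, 1, 0.82, -0.126, 0, 0.009, 0, 0.671, 1, 0.82, -0.126, 0, 0.009, 0, 0.671, 1, 0.82, -0.126, 0, 0.009, 0, 0.671, 1, 0.82, -0.126, 0, 0.009, 0, 0.671, 1, 0.82, -0.126, 0, 0.009, 0, 0.671, 1, 0.82, -0.126, 0, 0.009, 0, 0.671]}}

```text
time_s: 21.02
position: [0.4814, 0.2838, 0.1788]
tool_rot: [[0.986, 0.165, -0.01], [0.165, -0.986, 0.011], [-0.008, -0.012, -1.0]]
ft_force: [-0.9, -0.9, -4.1]
grip_width: 0.0472
gripper_force: 94.5
```

{"fn": "arm_command", "kwargs": {"commands": [1, 0, 0, 0, 0, 0, 0, 1, 0, 0, 0, 0, 0, 0, 1, 0, 0, 0, 0, 0, 0]}}

```text
time_s: 21.27
position: [0.4834, 0.278, 0.1789]
tool_rot: [[0.986, 0.168, -0.01], [0.168, -0.986, 0.009], [-0.008, -0.01, -1.0]]
ft_force: [1.0, 0.2, -4.1]
grip_width: 0.0473
gripper_force: 94.5
```

```bash
python3 - <<'E'
from h import *
insert(2,g=.032)
s=env.observe(); print(s["wrist_torque"],s["grip_width"])
E
```

```text
bay 2
4 x [1, 0.032, -0.002, 0.058, -0.007, 0.146, 0.011] 
4 x [1, 0.033, -0.0, 0.198, -0.007, 0.146, 0.011] 
--slide+lower from sl(.06)
1 x [1, -0.04, 0.0, 0.0, 0.0, 0.0, 0.0] 
1 x [1, -0.08, 0.0, 0.0, 0.0, 0.0, 0.0] 
1 x [1, -0.12, 0.0, 0.0, 0.0, 0.0, 0.0] 
1 x [1, -0.118, 0.0, 0.012, -0.0, -0.042, 0.0] 
1 x [1, -0.118, 0.0, 0.023, -0.0, -0.075, -0.0] 
1 x [1, -0.119, 0.0, 0.035, -0.0, -0.108, 0.0] 
1 x [1, -0.119, 0.0, 0.045, -0.0, -0.142, 0.0] 
[-0.06737424  0.00827349 -0.03034515] 0.047321511742706227
```

{"fn": "arm_command", "kwargs": {"commands": [1, 0.033, -0.001, 0.058, -0.007, 0.146, 0.011, 1, 0.033, -0.001, 0.058, -0.007, 0.146, 0.011, 1, 0.033, -0.001, 0.058, -0.007, 0.146, 0.011, 1, 0.033, -0.001, 0.1, -0.007, 0.146, 0.011, 1, 0.033, -0.001, 0.14, -0.007, 0.146, 0.011, 1, 0.033, -0.001, 0.17, -0.007, 0.146, 0.011, 1, 0.033, -0.001, 0.19, -0.007, 0.146, 0.011, 1, 0.033, -0.001, 0.198, -0.007, 0.146, 0.011, 1, 0.033, -0.001, 0.198, -0.007, 0.146, 0.011, 1, 0.033, -0.001, 0.198, -0.007, 0.146, 0.011, 1, 0.033, -0.001, 0.198, -0.007, 0.146, 0.011]}}

```text
time_s: 22.18
position: [0.4992, 0.2829, 0.0808]
tool_rot: [[0.946, 0.141, 0.292], [0.135, -0.99, 0.041], [0.295, 0.001, -0.955]]
ft_force: [-0.2, 0.7, -4.0]
grip_width: 0.0472
gripper_force: 94.5
```

```bash
python3 - <<'E'
from h import *
lower(2,g=.032)
E
```

```text
bay 2
1 x [1, -0.121, 0.002, 0.001, 0.001, -0.001, -0.001] 
1 x [1, -0.119, 0.002, 0.013, 0.001, -0.043, -0.001] 
1 x [1, -0.119, 0.002, 0.024, 0.001, -0.076, -0.001] 
1 x [1, -0.12, 0.002, 0.036, 0.001, -0.11, -0.001] 
1 x [1, -0.12, 0.002, 0.046, 0.0, -0.143, -0.001] 
1 x [1, -0.121, 0.002, 0.048, 0.0, -0.143, -0.001]
```

{"fn": "arm_command", "kwargs": {"commands": [1, -0.024, 0.002, 0.001, 0, 0, 0, 1, -0.044, 0.002, 0.001, 0, 0, 0, 1, -0.064, 0.002, 0.001, 0, 0, 0, 1, -0.084, 0.002, 0.001, 0, 0, 0, 1, -0.1, 0.002, 0.001, 0, 0, 0, 1, -0.114, 0.002, 0.001, 0, 0, 0, 1, -0.121, 0.002, 0.001, 0, 0, 0, 1, -0.121, 0.002, 0.001, 0, 0, 0, 1, -0.121, 0.002, 0.001, 0, 0, 0]}}

```text
time_s: 22.93
position: [0.4421, 0.2741, 0.0621]
tool_rot: [[0.946, 0.141, 0.292], [0.135, -0.99, 0.041], [0.295, 0.0, -0.956]]
ft_force: [1.4, 0.6, -3.8]
grip_width: 0.0471
gripper_force: 94.6
```

```bash
python3 - <<'E'
from h import *
lower(2,g=.032); s=env.observe(); print(s["wrist_torque"])
E
```

```text
bay 2
1 x [1, 0.0, 0.001, -0.001, 0.001, -0.001, -0.001] 
1 x [1, 0.002, 0.001, 0.012, 0.001, -0.043, -0.001] 
1 x [1, 0.002, 0.001, 0.023, 0.0, -0.076, -0.001] 
1 x [1, 0.001, 0.001, 0.034, 0.0, -0.11, -0.001] 
1 x [1, 0.001, 0.001, 0.044, 0.0, -0.143, -0.001] 
1 x [1, 0.0, 0.001, 0.046, 0.0, -0.143, -0.001] 
[-0.01760916  0.21606356  0.03893773]
```

{"fn": "arm_command", "kwargs": {"commands": [1, 0.001, 0.001, 0.006, 0, -0.022, 0, 1, 0.002, 0.001, 0.012, 0, -0.043, 0, 1, 0.002, 0.001, 0.018, 0, -0.06, 0, 1, 0.002, 0.001, 0.023, 0, -0.077, 0, 1, 0.002, 0.001, 0.029, 0, -0.094, 0, 1, 0.001, 0.001, 0.034, 0, -0.11, 0, 1, 0.001, 0.001, 0.039, 0, -0.127, 0, 1, 0.001, 0.001, 0.044, 0, -0.143, 0, 1, 0.001, 0.001, 0.044, 0, -0.143, 0, 1, 0.001, 0.001, 0.044, 0, -0.143, 0]}}

```text
time_s: 23.77
position: [0.449, 0.2744, 0.0406]
tool_rot: [[0.99, 0.141, -0.0], [0.141, -0.99, -0.001], [-0.0, 0.001, -1.0]]
ft_force: [-0.2, 0.1, -4.0]
grip_width: 0.0471
gripper_force: 94.6
```

```bash
python3 - <<'E'
from h import *
lower(2,k=4,g=.032); s=env.observe(); print(s["wrist_torque"])
E
```

```text
bay 2
1 x [1, 0.0, -0.0, -0.001, 0.0, 0.0, -0.002] 
1 x [1, 0.0, -0.0, 0.001, 0.0, 0.0, -0.002] 
[0.03555997 0.00036854 0.05531804]
```

{"fn": "arm_command", "kwargs": {"commands": [1, 0, 0, 0.003, 0, 0, 0, 1, 0, 0, 0.006, 0, 0, 0, 1, 0, 0, 0.006, 0, 0, 0]}}

```text
time_s: 24.02
position: [0.4488, 0.2745, 0.0397]
tool_rot: [[0.99, 0.142, 0.002], [0.142, -0.99, -0.0], [0.002, 0.001, -1.0]]
ft_force: [-4.0, -1.5, 15.9]
grip_width: 0.0473
gripper_force: 96.8
```

{"fn": "arm_command", "kwargs": {"commands": [1, 0, 0, 0.002, 0, 0, 0, 1, 0, 0, 0.004, 0, 0, 0, 1, 0, 0, 0.004, 0, 0, 0]}}

```text
time_s: 24.27
position: [0.4488, 0.2745, 0.0396]
tool_rot: [[0.99, 0.142, 0.003], [0.142, -0.99, -0.0], [0.003, 0.001, -1.0]]
ft_force: [-10.7, -3.4, 37.1]
grip_width: 0.0472
gripper_force: 99.3
```

{"fn": "arm_command", "kwargs": {"commands": [1, 0, 0, -0.006, 0, 0, 0, 0.2, 0, 0, -0.006, 0, 0, 0, -0.4, 0, 0, -0.006, 0, 0, 0, -0.6, 0, 0, -0.006, 0, 0, 0, -0.6, 0, 0, -0.006, 0, 0, 0, -0.6, 0, 0, -0.05, 0, 0, 0, -0.6, 0, 0, -0.13, 0, 0, 0, -0.6, 0, 0, -0.2, 0, 0, 0, -0.6, 0, 0, -0.28, 0, 0, 0, -0.6, 0, 0, -0.3, 0, 0, 0, -0.6, 0, 0, -0.3, 0, 0, 0]}}

```text
time_s: 25.18
position: [0.45, 0.275, 0.189]
tool_rot: [[0.99, 0.141, 0.005], [0.141, -0.99, 0.002], [0.006, -0.001, -1.0]]
ft_force: [-0.6, 0.7, -0.5]
grip_width: 0.0683
gripper_force: 0.0
```

```bash
python3 - <<'E'
from h import *
d=optics.get_image("top"); zoom(d,"z8",235,160,500,310,3)
plan(([.57,-.05,.2],50,0,-1,12))
E
```

```text
12 x [-1, 0.148, 0.677, -0.026, 0.0, -0.001, -0.349]
```

View pics/z8.png

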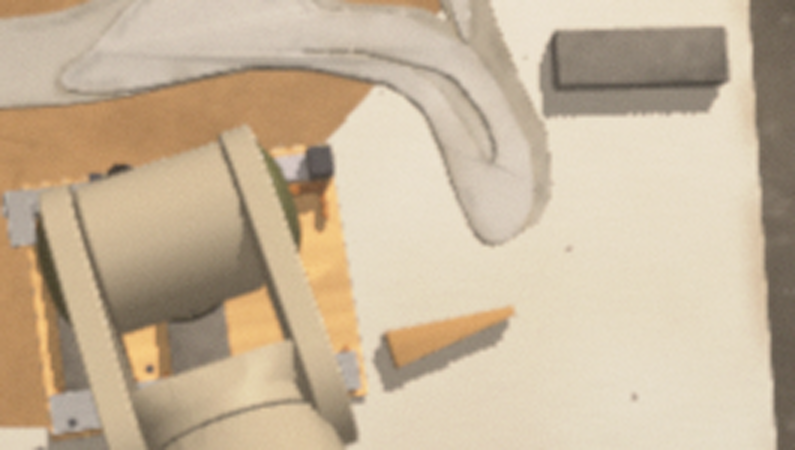

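Stone A hasn't moved, at zoom (640,57). I'll fetch it.

{"fn": "arm_command", "kwargs": {"commands": [-0.6, 0.148, 0.677, -0.026, 0, 0, -0.349, -0.6, 0.148, 0.677, -0.026, 0, 0, -0.349, -1, 0.148, 0.677, -0.026, 0, 0, -0.349, -1, 0.148, 0.677, -0.026, 0, 0, -0.349, -1, 0.148, 0.677, -0.026, 0, 0, -0.349, -1, 0.148, 0.677, -0.026, 0, 0, -0.349, -1, 0.148, 0.677, -0.026, 0, 0, -0.349, -1, 0.148, 0.677, -0.026, 0, 0, -0.349, -1, 0.148, 0.677, -0.026, 0, 0, -0.349, -1, 0.148, 0.677, -0.026, 0, 0, -0.349, -1, 0.148, 0.677, -0.026, 0, 0, -0.349, -1, 0.148, 0.677, -0.026, 0, 0, -0.349]}}

```text
time_s: 26.23
position: [0.5693, -0.0497, 0.1972]
tool_rot: [[0.643, 0.766, -0.004], [0.766, -0.643, 0.001], [-0.002, -0.004, -1.0]]
ft_force: [-0.8, -0.6, 0.1]
grip_width: 0.0854
gripper_force: 0.0
```

```bash
python3 - <<'E'
from h import *
pick((.6639,-.1152),91.15)
E
```

```text
pick
6 x [-1, 0.022, 0.23, 0.214, -0.002, 0.0, -0.343] 
4 x [-1, 0.022, 0.23, 0.34, -0.002, 0.0, -0.343]
```

{"fn": "arm_command", "kwargs": {"commands": [-1, 0.022, 0.23, 0.08, 0, 0, -0.343, -1, 0.022, 0.23, 0.08, 0, 0, -0.343, -1, 0.022, 0.23, 0.1, 0, 0, -0.343, -1, 0.022, 0.23, 0.12, 0, 0, -0.343, -1, 0.022, 0.23, 0.14, 0, 0, -0.343, -1, 0.022, 0.23, 0.18, 0, 0, -0.343, -1, 0.022, 0.23, 0.23, 0, 0, -0.343, -1, 0.022, 0.23, 0.28, 0, 0, -0.343, -1, 0.022, 0.23, 0.32, 0, 0, -0.343, -1, 0.022, 0.23, 0.34, 0, 0, -0.343, -1, 0.022, 0.23, 0.34, 0, 0, -0.343, -1, 0.022, 0.23, 0.34, 0, 0, -0.343]}}

```text
time_s: 27.23
position: [0.665, -0.1148, 0.0291]
tool_rot: [[-0.021, 1.0, -0.001], [1.0, 0.021, -0.001], [-0.001, -0.001, -1.0]]
ft_force: [0.1, 0.2, -0.2]
grip_width: 0.0853
gripper_force: 0.0
```

{"fn": "arm_command", "kwargs": {"commands": [-0.5, 0, 0, 0, 0, 0, 0, 1, 0, 0, 0, 0, 0, 0, 1, 0, 0, 0, 0, 0, 0, 1, 0, 0, 0, 0, 0, 0, 1, 0, 0, 0, 0, 0, 0, 1, 0, 0, 0, 0, 0, 0, 1, 0, 0, -0.02, 0, 0, 0, 1, 0, 0, -0.06, 0, 0, 0, 1, 0, 0, -0.14, 0, 0, 0, 1, 0, 0, -0.22, 0, 0, 0, 1, 0, 0, -0.3, 0, 0, 0, 1, 0, 0, -0.3, 0, 0, 0], "newtons": 90}}

```text
time_s: 28.23
position: [0.6674, -0.1163, 0.1887]
tool_rot: [[-0.02, 1.0, 0.013], [1.0, 0.02, -0.006], [-0.006, 0.013, -1.0]]
ft_force: [0.8, -0.2, -2.1]
grip_width: 0.0477
gripper_force: 94.4
```

```bash
python3 - <<'E'
from h import *
p,y,t=bay_wp(1)(-.03,17,.03)
plan((p+[0,0,.1],y,0,1,14))
s=env.observe(); print(s["wrist_torque"])
E
```

```text
bay 1
14 x [1, 0.621, -0.325, 0.021, 0.007, -0.002, 0.691] 
[-0.06438723 -0.13128296 -0.01573116]
```

{"fn": "arm_command", "kwargs": {"commands": [1, 0.621, -0.325, 0, 0.007, 0, 0.691, 1, 0.621, -0.325, 0, 0.007, 0, 0.691, 1, 0.621, -0.325, 0, 0.007, 0, 0.691, 1, 0.621, -0.325, 0, 0.007, 0, 0.691, 1, 0.621, -0.325, 0, 0.007, 0, 0.691, 1, 0.621, -0.325, 0, 0.007, 0, 0.691, 1, 0.621, -0.325, 0, 0.007, 0, 0.691, 1, 0.621, -0.325, 0, 0.007, 0, 0.691, 1, 0.621, -0.325, 0, 0.007, 0, 0.691, 1, 0.621, -0.325, 0, 0.007, 0, 0.691, 1, 0.621, -0.325, 0, 0.007, 0, 0.691, 1, 0.621, -0.325, 0, 0.007, 0, 0.691]}}

```text
time_s: 29.23
position: [0.4956, 0.192, 0.1788]
tool_rot: [[0.99, 0.138, -0.012], [0.138, -0.99, 0.008], [-0.011, -0.009, -1.0]]
ft_force: [0.1, -0.0, -4.7]
grip_width: 0.0473
gripper_force: 94.6
```

{"fn": "arm_command", "kwargs": {"commands": [1, 0, 0, 0, 0, 0, 0, 1, 0, 0, 0, 0, 0, 0, 1, 0, 0, 0, 0, 0, 0]}}

```text
time_s: 29.48
position: [0.4961, 0.1914, 0.1787]
tool_rot: [[0.989, 0.146, -0.012], [0.146, -0.989, 0.008], [-0.01, -0.01, -1.0]]
ft_force: [0.1, 0.5, -4.2]
grip_width: 0.0472
gripper_force: 94.6
```

```bash
python3 - <<'E'
from h import *
insert(1,g=.031)
s=env.observe(); print(s["wrist_torque"],s["grip_width"])
d=optics.get_image("scene"); zoom(d,"s9",200,120,450,320,3)
E
```

```text
bay 1
4 x [1, 0.033, 0.002, 0.059, -0.005, 0.147, 0.0] 
4 x [1, 0.034, 0.004, 0.199, -0.005, 0.147, 0.0] 
--slide+lower from sl(.06)
1 x [1, -0.04, -0.0, 0.0, 0.0, 0.0, 0.0] 
1 x [1, -0.08, -0.0, 0.0, 0.0, 0.0, 0.0] 
1 x [1, -0.12, -0.0, 0.0, 0.0, 0.0, 0.0] 
1 x [1, -0.118, -0.0, 0.012, -0.0, -0.042, 0.0] 
1 x [1, -0.118, 0.0, 0.023, -0.0, -0.075, -0.0] 
1 x [1, -0.119, -0.0, 0.035, -0.0, -0.108, 0.0] 
1 x [1, -0.12, -0.0, 0.045, -0.0, -0.142, 0.0] 
[-0.00096478  0.01614068 -0.02361133] 0.04718786577150736
```

View pics/s9.png

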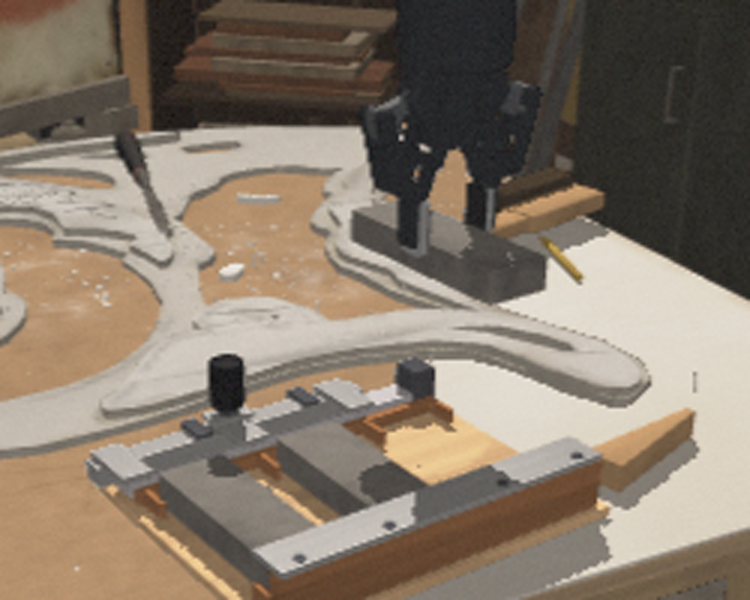

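The scene view shows two stones seated, and the third held over bay 1. The dark end block at zoom (415,380) may be in the way of its far end, so I'll triangulate its height.

```bash
python3 - <<'E'
from h import *
t=optics.get_image("top"); s=optics.get_image("scene")
a=(240+508.5/5-.5,190+112/5-.5); b=(225+453.5/4-.5,220+88.5/4-.5)
for z in (.04,.048,.055,.062,.07,.08):
    p=w(t,*a,z); print(z,Ro.from_euler('z',-YAW,degrees=True).apply(p-O).round(4),(px(s,p)-b).round(1))
E
```

```text
0.04 [ 0.106  -0.1237  0.04  ] [ 0.3 -1.6]
0.048 [ 0.1045 -0.123   0.048 ] [ 0.6 -4.5]
0.055 [ 0.1031 -0.1224  0.055 ] [ 0.8 -7.1]
0.062 [ 0.1018 -0.1218  0.062 ] [ 1.1 -9.7]
0.07 [ 0.1003 -0.1211  0.07  ] [  1.4 -12.6]
0.08 [ 0.0985 -0.1202  0.08  ] [  1.8 -16.4]
```

The block is only about 45 mm high, so the path is clear. On with the insertion.

{"fn": "arm_command", "kwargs": {"commands": [1, 0.034, 0.003, 0.058, -0.005, 0.147, 0, 1, 0.034, 0.003, 0.058, -0.005, 0.147, 0, 1, 0.034, 0.003, 0.058, -0.005, 0.147, 0, 1, 0.034, 0.003, 0.1, -0.005, 0.147, 0, 1, 0.034, 0.003, 0.14, -0.005, 0.147, 0, 1, 0.034, 0.003, 0.17, -0.005, 0.147, 0, 1, 0.034, 0.003, 0.19, -0.005, 0.147, 0, 1, 0.034, 0.003, 0.198, -0.005, 0.147, 0, 1, 0.034, 0.003, 0.198, -0.005, 0.147, 0, 1, 0.034, 0.003, 0.198, -0.005, 0.147, 0, 1, 0.034, 0.003, 0.198, -0.005, 0.147, 0]}}

```text
time_s: 30.55
position: [0.5126, 0.1933, 0.0805]
tool_rot: [[0.946, 0.142, 0.292], [0.136, -0.99, 0.041], [0.295, 0.001, -0.956]]
ft_force: [0.7, -0.3, -4.1]
grip_width: 0.047
gripper_force: 94.6
```

```bash
python3 - <<'E'
from h import *
lower(1,g=.031)
E
```

```text
bay 1
1 x [1, -0.122, 0.001, 0.002, 0.001, -0.001, -0.001] 
1 x [1, -0.12, 0.001, 0.014, 0.001, -0.043, -0.001] 
1 x [1, -0.12, 0.001, 0.025, 0.001, -0.076, -0.001] 
1 x [1, -0.121, 0.001, 0.037, 0.001, -0.11, -0.001] 
1 x [1, -0.121, 0.001, 0.047, 0.001, -0.143, -0.001] 
1 x [1, -0.122, 0.001, 0.049, 0.001, -0.143, -0.001]
```

{"fn": "arm_command", "kwargs": {"commands": [1, -0.024, 0.001, 0.001, 0, 0, 0, 1, -0.044, 0.001, 0.001, 0, 0, 0, 1, -0.064, 0.001, 0.001, 0, 0, 0, 1, -0.084, 0.001, 0.001, 0, 0, 0, 1, -0.1, 0.001, 0.001, 0, 0, 0, 1, -0.114, 0.001, 0.001, 0, 0, 0, 1, -0.122, 0.001, 0.001, 0, 0, 0, 1, -0.122, 0.001, 0.001, 0, 0, 0, 1, -0.122, 0.001, 0.001, 0, 0, 0]}}

```text
time_s: 31.3
position: [0.4551, 0.1845, 0.0615]
tool_rot: [[0.946, 0.142, 0.291], [0.136, -0.99, 0.041], [0.294, 0.001, -0.956]]
ft_force: [0.0, 0.3, -4.0]
grip_width: 0.0469
gripper_force: 94.6
```

```bash
python3 - <<'E'
from h import *
lower(1,g=.031); s=env.observe(); print(s["wrist_torque"])
E
```

```text
bay 1
1 x [1, 0.001, 0.0, 0.0, 0.001, -0.001, -0.001] 
1 x [1, 0.003, 0.0, 0.013, 0.001, -0.043, -0.001] 
1 x [1, 0.002, 0.0, 0.024, 0.001, -0.076, -0.001] 
1 x [1, 0.001, 0.0, 0.035, 0.001, -0.109, -0.001] 
1 x [1, 0.001, 0.0, 0.045, 0.001, -0.143, -0.001] 
1 x [1, 0.0, 0.0, 0.047, 0.001, -0.143, -0.001] 
[-0.07109965  0.34119168  0.0333631 ]
```

{"fn": "arm_command", "kwargs": {"commands": [1, 0.002, 0, 0.006, 0, -0.022, 0, 1, 0.003, 0, 0.012, 0, -0.043, 0, 1, 0.002, 0, 0.018, 0, -0.06, 0, 1, 0.002, 0, 0.024, 0, -0.077, 0, 1, 0.002, 0, 0.029, 0, -0.094, 0, 1, 0.001, 0, 0.035, 0, -0.11, 0, 1, 0.001, 0, 0.04, 0, -0.127, 0, 1, 0.001, 0, 0.045, 0, -0.143, 0, 1, 0.001, 0, 0.047, 0, -0.143, 0, 1, 0.001, 0, 0.047, 0, -0.143, 0, 1, 0.001, 0, 0.047, 0, -0.143, 0]}}

```text
time_s: 32.22
position: [0.4621, 0.1855, 0.039]
tool_rot: [[0.99, 0.142, -0.001], [0.142, -0.99, -0.001], [-0.001, 0.001, -1.0]]
ft_force: [-0.1, -0.2, -4.5]
grip_width: 0.0474
gripper_force: 94.6
```

{"fn": "arm_command", "kwargs": {"commands": [1, 0, 0, 0.003, 0, 0, 0, 1, 0, 0, 0.005, 0, 0, 0, 1, 0, 0, 0.005, 0, 0, 0]}}

```text
time_s: 32.47
position: [0.4621, 0.1856, 0.0386]
tool_rot: [[0.99, 0.142, 0.001], [0.142, -0.99, -0.001], [0.001, 0.001, -1.0]]
ft_force: [-7.2, -1.4, 19.8]
grip_width: 0.0473
gripper_force: 97.4
```

{"fn": "arm_command", "kwargs": {"commands": [1, 0, 0, -0.004, 0, 0, 0, 0.2, 0, 0, -0.004, 0, 0, 0, -0.4, 0, 0, -0.004, 0, 0, 0, -0.6, 0, 0, -0.004, 0, 0, 0, -0.6, 0, 0, -0.004, 0, 0, 0, -0.6, 0, 0, -0.05, 0, 0, 0, -0.6, 0, 0, -0.13, 0, 0, 0, -0.6, 0, 0, -0.2, 0, 0, 0, -0.6, 0, 0, -0.28, 0, 0, 0, -0.6, 0, 0, -0.3, 0, 0, 0, -0.6, 0, 0, -0.3, 0, 0, 0]}}

```text
time_s: 33.38
position: [0.4635, 0.1859, 0.1896]
tool_rot: [[0.99, 0.142, 0.005], [0.142, -0.99, -0.0], [0.005, 0.001, -1.0]]
ft_force: [0.7, 0.7, -1.6]
grip_width: 0.0684
gripper_force: 0.0
```

{"fn": "arm_command", "kwargs": {"commands": [-0.6, -0.05, 0.5, -0.05, 0, 0, 0, -0.6, -0.05, 0.5, -0.05, 0, 0, 0, -0.6, -0.05, 0.5, -0.05, 0, 0, 0, -0.6, -0.05, 0.5, -0.05, 0, 0, 0, -0.6, -0.05, 0.5, -0.05, 0, 0, 0, -0.6, -0.05, 0.5, -0.05, 0, 0, 0, -0.6, -0.05, 0.5, -0.05, 0, 0, 0, -0.6, -0.05, 0.5, -0.05, 0, 0, 0]}}

```text
time_s: 34.05
position: [0.4728, -0.0672, 0.2105]
tool_rot: [[0.99, 0.138, -0.003], [0.138, -0.99, -0.0], [-0.003, -0.0, -1.0]]
ft_force: [0.8, 1.5, -0.2]
grip_width: 0.0681
gripper_force: 0.0
```

```bash
python3 - <<'E'
from h import *
d=optics.get_image("top"); zoom(d,"z10",240,190,365,310,5)
K=np.array([.5435,.335,0])
plan((K+[0,0,.16],8.3,0,-.3,10),(K+[0,0,.078],8.3,0,-.3,4))
E
```

```text
10 x [-0.3, 0.253, -0.773, 0.101, -0.0, 0.002, -0.002] 
4 x [-0.3, 0.254, -0.773, 0.265, -0.0, 0.002, -0.002]
```

View pics/z10.png

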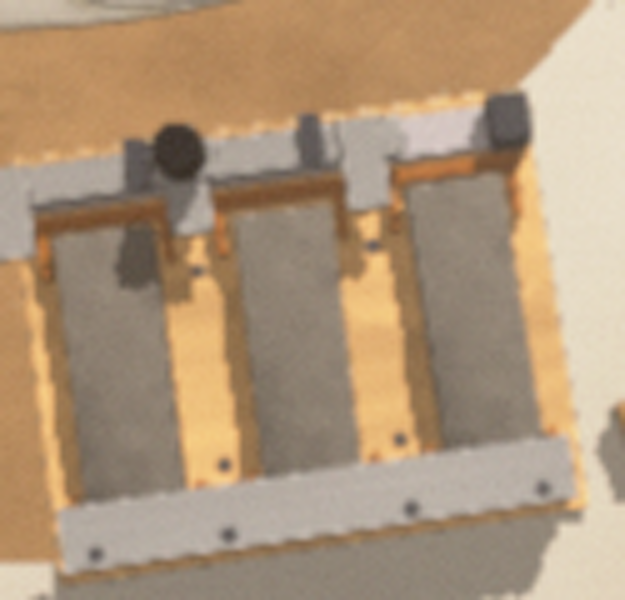

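All three stones lie flat in their bays, and the knob hasn't moved from (178,151). Now I'll push the keeper home.

{"fn": "arm_command", "kwargs": {"commands": [-0.3, 0.253, -0.773, 0.05, 0, 0, 0, -0.3, 0.253, -0.773, 0.05, 0, 0, 0, -0.3, 0.253, -0.773, 0.05, 0, 0, 0, -0.3, 0.253, -0.773, 0.05, 0, 0, 0, -0.3, 0.253, -0.773, 0.05, 0, 0, 0, -0.3, 0.253, -0.773, 0.05, 0, 0, 0, -0.3, 0.253, -0.773, 0.05, 0, 0, 0, -0.3, 0.253, -0.773, 0.05, 0, 0, 0, -0.3, 0.253, -0.773, 0.05, 0, 0, 0, -0.3, 0.253, -0.773, 0.1, 0, 0, 0, -0.3, 0.253, -0.773, 0.1, 0, 0, 0, -0.3, 0.253, -0.773, 0.1, 0, 0, 0]}}

```text
time_s: 35.1
position: [0.5409, 0.3378, 0.1584]
tool_rot: [[0.989, 0.147, -0.006], [0.147, -0.989, -0.003], [-0.007, 0.002, -1.0]]
ft_force: [-0.1, -0.1, -0.1]
grip_width: 0.0554
gripper_force: 0.0
```

```bash
python3 - <<'E'
from h import *
K=np.array([.5435,.335,0])
plan((K+[0,0,.078],8.3,0,-.3,4))
E
```

```text
4 x [-0.3, 0.005, 0.006, 0.161, 0.001, 0.003, 0.001]
```

{"fn": "arm_command", "kwargs": {"commands": [-0.3, 0.004, 0.004, 0.07, 0, 0, 0, -0.3, 0.004, 0.004, 0.12, 0, 0, 0, -0.3, 0.004, 0.004, 0.15, 0, 0, 0, -0.3, 0.004, 0.004, 0.158, 0, 0, 0, -0.3, 0.004, 0.004, 0.158, 0, 0, 0, 0.2, 0.004, 0.004, 0.158, 0, 0, 0, 0.9, 0.004, 0.004, 0.158, 0, 0, 0, 0.9, 0.004, 0.004, 0.158, 0, 0, 0, 0.9, 0.004, 0.004, 0.158, 0, 0, 0, 0.9, 0.004, 0.004, 0.158, 0, 0, 0, 0.9, 0.004, 0.004, 0.158, 0, 0, 0], "newtons": 40}}

```text
time_s: 36.02
position: [0.546, 0.3334, 0.084]
tool_rot: [[0.99, 0.142, 0.001], [0.142, -0.99, -0.0], [0.001, 0.001, -1.0]]
ft_force: [-0.8, -1.9, 6.9]
grip_width: 0.0246
gripper_force: 39.0
```

{"fn": "arm_command", "kwargs": {"commands": [0.9, 0, 0.02, 0, 0, 0, 0, 0.9, 0, 0.04, 0, 0, 0, 0, 0.9, 0, 0.06, 0, 0, 0, 0, 0.9, 0, 0.075, 0, 0, 0, 0, 0.9, 0, 0.083, 0, 0, 0, 0, 0.9, 0, 0.088, 0, 0, 0, 0, 0.9, 0, 0.088, 0, 0, 0, 0, 0.9, 0, 0.088, 0, 0, 0, 0]}}

```text
time_s: 36.68
position: [0.5523, 0.2902, 0.084]
tool_rot: [[0.99, 0.142, 0.001], [0.142, -0.99, 0.0], [0.001, -0.0, -1.0]]
ft_force: [-1.1, 0.4, 6.0]
grip_width: 0.0244
gripper_force: 39.6
```

{"fn": "arm_command", "kwargs": {"commands": [0.9, 0, 0.004, 0, 0, 0, 0, 0.9, 0, 0.008, 0, 0, 0, 0, 0.9, 0, 0.008, 0, 0, 0, 0, 0.9, 0, 0.008, 0, 0, 0, 0]}}

```text
time_s: 37.02
position: [0.5523, 0.2896, 0.084]
tool_rot: [[0.99, 0.143, 0.002], [0.143, -0.99, 0.006], [0.003, -0.006, -1.0]]
ft_force: [-1.8, 17.4, 3.2]
grip_width: 0.0246
gripper_force: 39.8
```

The keeper is against its home stop. I'll release, withdraw and verify.

{"fn": "arm_command", "kwargs": {"commands": [0.9, 0, -0.006, 0, 0, 0, 0, 0.3, 0, -0.006, 0, 0, 0, 0, -0.3, 0, -0.006, 0, 0, 0, 0, -0.3, 0, -0.006, 0, 0, 0, 0, -0.3, 0, -0.006, 0, 0, 0, 0, -0.3, 0, -0.006, -0.06, 0, 0, 0, -0.3, 0, -0.006, -0.14, 0, 0, 0, -0.3, 0, -0.006, -0.22, 0, 0, 0, -0.3, 0, -0.006, -0.25, 0, 0, 0]}}

```text
time_s: 37.77
position: [0.5533, 0.2892, 0.2131]
tool_rot: [[0.99, 0.142, 0.006], [0.142, -0.99, 0.001], [0.006, -0.0, -1.0]]
ft_force: [-1.0, 0.1, 0.8]
grip_width: 0.0554
gripper_force: 0.0
```

{"fn": "arm_command", "kwargs": {"commands": [-0.3, -0.2, 0.7, -0.05, 0, 0, 0, -0.3, -0.2, 0.7, -0.05, 0, 0, 0, -0.3, -0.2, 0.7, -0.05, 0, 0, 0, -0.3, -0.2, 0.7, -0.05, 0, 0, 0, -0.3, -0.2, 0.7, -0.05, 0, 0, 0, -0.3, -0.2, 0.7, -0.05, 0, 0, 0, -0.3, -0.2, 0.7, -0.05, 0, 0, 0, -0.3, -0.2, 0.7, -0.05, 0, 0, 0, -0.3, -0.2, 0.7, -0.05, 0, 0, 0, -0.3, -0.2, 0.7, -0.05, 0, 0, 0, -0.3, -0.2, 0.7, -0.05, 0, 0, 0]}}

```text
time_s: 38.68
position: [0.5025, -0.0731, 0.2327]
tool_rot: [[0.99, 0.138, -0.002], [0.138, -0.99, -0.001], [-0.002, 0.001, -1.0]]
ft_force: [-0.0, -0.3, -0.7]
grip_width: 0.0555
gripper_force: 0.0
```

```bash
python3 - <<'E'
from h import *
d=optics.get_image("top"); zoom(d,"z11",240,190,400,310,5)
E
```

```text
(no output)
```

View pics/z11.png

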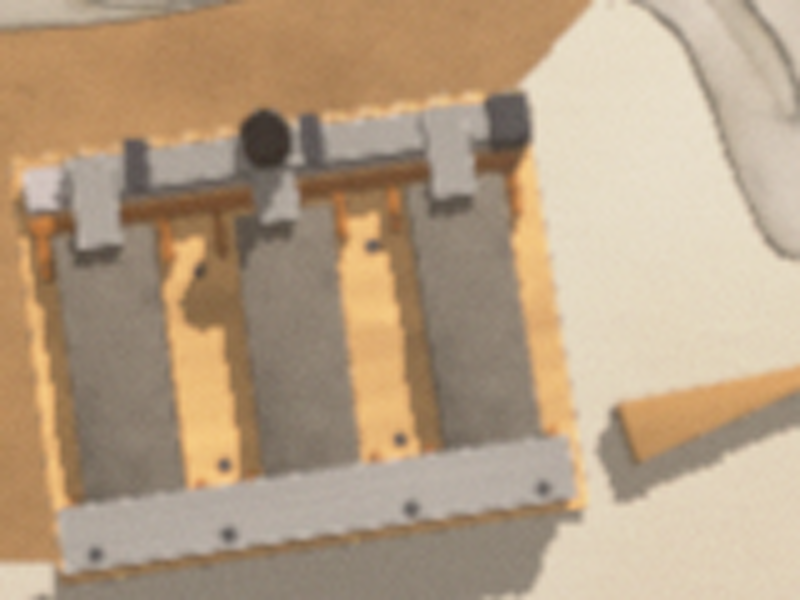

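The tabs cover all three stones at mid-width, the knob is home at (266,138), and the wedge is on the table. I'll hand it in.

```bash
python3 -c "
from rig import env
print(env.close_job())"
```

```text
the job is handed in; nothing more can be done
None
```

I handed the job in at about 39 s of the 210 s limit. The last picture shows all three stones flat in their bays under the lip, the keeper home with its tabs over them, and the wedge flat on the table beside the station; no verdict came back.

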